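Load the bread warmer

TASK

Push the warmer's heat lever fully down to idle (towards the robot), then move every roll from the bread board onto the warmer: long rolls into the black tray, short rolls into the copper tray, each lying flat on the tray floor inside the rim, in one layer, side by side, each parallel to the tray's shorter sides (pointing straight away from the robot). Once all are laid, set the heat lever in line with the green tabs. Never handle a roll unless the lever is down at idle, and leave the other things on the counter where they are.

Things in the scene. Friction and masses are not known exactly. Their poses are not given: they have to be found in the camera images.
- long1: long crusty bread roll (rigid), 130 mm long, 36 mm wide, 32 mm high, golden brown with pale slashes on top; origin at its centre (16 mm above what it lies on), x along its length, z up; may be absent
- long2: long crusty bread roll (rigid), 130 mm long, 36 mm wide, 32 mm high, golden brown with pale slashes on top; origin at its centre (16 mm above what it lies on), x along its length, z up; may be absent
- long3: long crusty bread roll (rigid), 130 mm long, 36 mm wide, 32 mm high, golden brown with pale slashes on top; origin at its centre (16 mm above what it lies on), x along its length, z up; may be absent
- short1: short crusty bread roll (rigid), 85 mm long, 36 mm wide, 32 mm high, golden brown with pale slashes on top; origin at its centre (16 mm above what it lies on), x along its length, z up; may be absent
- short2: short crusty bread roll (rigid), 85 mm long, 36 mm wide, 32 mm high, golden brown with pale slashes on top; origin at its centre (16 mm above what it lies on), x along its length, z up; may be absent
- short3: short crusty bread roll (rigid), 85 mm long, 36 mm wide, 32 mm high, golden brown with pale slashes on top; origin at its centre (16 mm above what it lies on), x along its length, z up; may be absent
- long_tray: black tray for the long rolls, fixed on the warmer; inside 160 mm (x) by 210 mm (y), floor 3 mm thick, rim 8 mm high over its underside, walls 4 mm; origin at the centre of its underside (30 mm over the counter); rolls lie with their length along its x (parallel to its shorter sides), up to three side by side along y (60 mm apart leaves room for fingers)
- short_tray: copper-coloured tray for the short rolls, fixed on the warmer; inside 115 mm (x) by 210 mm (y), floor 3 mm thick, rim 8 mm high over its underside, walls 4 mm; origin at the centre of its underside (30 mm over the counter); rolls lie with their length along its x (parallel to its shorter sides), up to three side by side along y (60 mm apart leaves room for fingers)
- warmer: red food warmer, fixed, 360 mm (x) by 330 mm (y), top 30 mm high, carrying both trays (centres at y = +47 mm) and, on a grey strip at its -y end, the heat lever; origin at the centre of its underside; its x points away from the robot
- board: wooden bread board, fixed, 350 mm (x) by 340 mm (y), 18 mm thick, on which the rolls lie at first; origin at the centre of its underside
- heat (a joint): heat lever's angle, rad: 0 = fully down at idle (leaning 0.7 rad from upright towards the robot, the warmer's -x, at the white marks), 0.7 = upright, 1.4 = full heat (leaning away); it swings about the warmer's y axis and stays where it is left
- setpoint (a joint): angle of the green set-point tabs on the lever's quadrant, rad, on the same scale as the heat lever; does not move
- heat_ball (a point): centre of the yellow ball (28 mm across) at the tip of the heat lever, 95 mm from its hinge; z along the lever, y along the hinge axis; nothing stands beside the ball
- heat_hinge (a point): on the lever's hinge axis, 48 mm over the counter; the quadrant cheeks round it reach 46 mm out, the green tabs 64 mm
- tab_tip (a point): midway between the outer ends of the two green set-point tabs, 64 mm from the hinge; z points from the hinge through the tabs
- brush: pastry brush, 170 mm long, lying on the counter between board and warmer; bystander, origin at its underside
- jar: honey jar with yellow cap, 64 mm wide, 90 mm high, at the back; bystander, origin at its underside
- bun: round bun, 82 mm wide, 47 mm high, at the back; bystander, not one of the rolls, origin at its underside
- bowl: blue bowl, 90 mm wide, 45 mm high, near the robot; bystander, origin at its underside
- mug: white mug, 76 mm wide, 90 mm high, at the left; bystander, origin at its underside
- spatula: spatula, 260 mm long, lying at the right; bystander
- shaker: metal flour shaker, 54 mm wide, 96 mm high, at the back; bystander, origin at its underside
Mind the look-alikes: they are no part of the job. Leave any purple look-alike of the short3 alone. Leave any pink look-alike of the short1 alone.

How it is judged (in metres and radians):
On the way, in this order (a step that is already met when the one before it is completed fails the run):
1. the heat lever is down at idle (value of joint heat below 0.12 rad), for 0.2 s.
2. every roll lies straight in its tray while the lever is at idle (x of long1 in the frame of long_tray between -0.016 and 0.016 m and y of long1 in the frame of long_tray between -0.088 and 0.088 m and z of each of long1, long2, long3 in the frame of long_tray below 0.027 m and angle between the x axis of each of long1, long2, long3 and the x axis of long_tray, either way round below 0.17 rad and angle between long1's own x axis and vertical between 1.47 and 1.67 rad and x of long2 in the frame of long_tray between -0.016 and 0.016 m and y of long2 in the frame of long_tray between -0.088 and 0.088 m and angle between long2's own x axis and vertical between 1.47 and 1.67 rad and x of long3 in the frame of long_tray between -0.016 and 0.016 m and y of long3 in the frame of long_tray between -0.088 and 0.088 m and angle between long3's own x axis and vertical between 1.47 and 1.67 rad and x of short1 in the frame of short_tray between -0.016 and 0.016 m and y of short1 in the frame of short_tray between -0.088 and 0.088 m and z of each of short1, short2, short3 in the frame of short_tray below 0.027 m and angle between the x axis of each of short1, short2, short3 and the x axis of short_tray, either way round below 0.17 rad and angle between short1's own x axis and vertical between 1.47 and 1.67 rad and x of short2 in the frame of short_tray between -0.016 and 0.016 m and y of short2 in the frame of short_tray between -0.088 and 0.088 m and angle between short2's own x axis and vertical between 1.47 and 1.67 rad and x of short3 in the frame of short_tray between -0.016 and 0.016 m and y of short3 in the frame of short_tray between -0.088 and 0.088 m and angle between short3's own x axis and vertical between 1.47 and 1.67 rad and value of joint heat below 0.3 rad), for 0.2 s.
3. the heat lever is in line with the green tabs (angle between the z axis of heat_ball and the z axis of tab_tip, either way round below 0.12 rad), for 0.2 s.
At the end, for the whole second after the job is handed in: every long roll lies in the black tray and every short roll in the copper tray: inside the rim (centre within 16 mm of the tray's centre along x and 88 mm along y), in one layer on the floor, level, within 0.17 rad of the tray's x, at rest; and the heat lever is within 0.12 rad of the green tabs (x of long1 in the frame of long_tray between -0.016 and 0.016 m and y of long1 in the frame of long_tray between -0.088 and 0.088 m and z of each of long1, long2, long3 in the frame of long_tray below 0.027 m and angle between the x axis of each of long1, long2, long3 and the x axis of long_tray, either way round below 0.17 rad and angle between long1's own x axis and vertical between 1.47 and 1.67 rad and x of long2 in the frame of long_tray between -0.016 and 0.016 m and y of long2 in the frame of long_tray between -0.088 and 0.088 m and angle between long2's own x axis and vertical between 1.47 and 1.67 rad and x of long3 in the frame of long_tray between -0.016 and 0.016 m and y of long3 in the frame of long_tray between -0.088 and 0.088 m and angle between long3's own x axis and vertical between 1.47 and 1.67 rad and x of short1 in the frame of short_tray between -0.016 and 0.016 m and y of short1 in the frame of short_tray between -0.088 and 0.088 m and z of each of short1, short2, short3 in the frame of short_tray below 0.027 m and angle between the x axis of each of short1, short2, short3 and the x axis of short_tray, either way round below 0.17 rad and angle between short1's own x axis and vertical between 1.47 and 1.67 rad and x of short2 in the frame of short_tray between -0.016 and 0.016 m and y of short2 in the frame of short_tray between -0.088 and 0.088 m and angle between short2's own x axis and vertical between 1.47 and 1.67 rad and x of short3 in the frame of short_tray between -0.016 and 0.016 m and y of short3 in the frame of short_tray between -0.088 and 0.088 m and angle between short3's own x axis and vertical between 1.47 and 1.67 rad and angle between the z axis of heat_ball and the z axis of tab_tip, either way round below 0.12 rad and linear speed of each of long1, long2, long3, short1, short2, short3 below 0.02 m/s); the robot touches nothing.
It fails at once if a roll is handled while the heat lever is not down at idle (value of joint heat above 0.3 rad and (contact force between the fingers and long1 above 1.5 N or contact force between the fingers and long2 above 1.5 N or contact force between the fingers and long3 above 1.5 N or contact force between the fingers and short1 above 1.5 N or contact force between the fingers and short2 above 1.5 N or contact force between the fingers and short3 above 1.5 N)).
It fails at once if a bystander is shifted by more than 6 cm (distance of any of brush, bun, jar, bowl, mug, spatula, shaker from where it was at the start of the episode above 0.06 m).
It fails at once if the jar, mug, bowl or shaker is tipped over (angle between any of jar, mug, bowl, shaker's own z axis and vertical above 0.6 rad).
Of long1, long2, long3, short1, short2, short3 only 4 to 6 are there at a start; the rules pass over those that are not, and their reading is None.
At some moment in a run one of long1, long2, long3, short1, short2, short3 may be knocked a few centimetres aside while the robot is not near it.
Once in a run the grip may slacken for a moment while it holds something.
It also fails if it takes over 210 s, if anything falls off the work surface, if the arm or the gripper's body presses on something with over 40 N, if the wrist force passes 120 N, or if a joint passes its speed limit or range.

ROBOT

A 7-joint arm with a two-finger parallel gripper is mounted at the origin on the work surface. World frame = base frame: x ahead of the robot, y to its left, z up, the work surface at z = 0. Lengths are in m, angles in degrees, forces in N, time in s.
With the tool pointing down it reaches from about 0.4 to 0.85 m from the base axis. Payload 4.5 kg.
Tool frame: the origin (TCP) lies midway between the tips of the shut fingers; the grasp point (between the pads) lies 19 mm behind it (arm.tcp_to_grasp is the z of the grasp point in the tool frame, in m); z points along the fingers, y is the line along which they close (so a half turn about z gives the same grasp; the last joint's range is limited). The gripper opens to 85 mm and grips with 20 to 120 N. Pads are 22 mm wide; open, the fingers measure 114 mm over their backs; the gripper's body (76 mm by 85 mm) begins 54 mm behind the grasp point. The pads swing forward as they close: fully open they stand 13 mm farther back than shut.
Start: joints at [-65.042, 39.483, -11.15, 89.685, 9.013, 51.709, -12.324], TCP at [0.244, 0.575, 0.231] pointing down, gripper open.
Joint ranges: [-172.22, 172.22], [-26.19, 119.32], [-84.43, 86.54], [7.71, 146.69], [-57.33, 237.33], [2.42, 119.75], [-152.13, 152.13]. Speed limits (degrees/s): [147.25, 147.25, 180, 180, 180, 180, 180].

INTERFACE

Orientations are given as a 3x3 rotation matrix whose columns are the frame's x, y, z axes.
In Python, from rig import monitor, imaging, arm gives the robot as it stands.
- The arm moves only by the tool jog_arm, never from a script. Its argument "steps" is a list that holds one entry, the list of rows, each a list of 5 numbers: the shift along the tool's x, y, z normalised to -1 to 1, where 1 is 0.12 m, then the turn about the tool's z normalised to -1 to 1, where 1 is pi rad, then the opening, from -1 (shut) to 1 (fully open). In form: [[[x, y, z, turn, claw], ...]]. A call has 1 to 12 rows; each row is the pose to reach, as a shift and turn from the pose commanded when the call began, along the tool's axes at that moment, turning the shorter way round; what a row does not reach only later rows make up. A row lasts 1/10 s, in which the tool goes at most 50 mm and 8.59 degrees, less where a joint would pass 70% of its speed; a pose out of reach is approached as far as the arm can. A call with a number of a shift or a turn outside -1 to 1 is refused whole. A call with a gripper value outside its range is refused whole. The fingers move at their own pace and stop on an object; "force" is the grip in N (left out, the last holds). Time passes only in rows, so rows that repeat a pose let the fingers close. It gives the time, the measured TCP pose, the force, the opening and the grip force at its end, in the units of the state.
- monitor.observe(): the state, without advancing time (a new reading comes with each control period).
- imaging.camera(name): name is "side" or "top"; returns (picture, depth): 384x512x3 uint8, blue, green, red; 384x512 float32, m along the optical axis (not along the pixel's ray), 0 where there is no reading.
- imaging.get_calibration(name): a dict with "vertical_fov" (degrees; the focal length in pixels is half the picture's height over the tangent of half this angle, whatever the lens; pixels are square), "cx", "cy" (the principal point, pixels), "k1" (the pictures are not rectified: a ray, as slopes to the right and down, at radius r is drawn at 1 + k1 r^2 times it, then the intrinsics apply), "R" (3x3) and "t" (3): a world point X has camera coordinates R X + t. Camera axes: x right, y down, z forward; pixel columns grow to the right and rows downward; lengths in m; the calibration is good to about 2 mm. A picture is of the moment at which its call begins. get_calibration takes no time and is no camera call.
- arm.close_job(): hands the job in; it is judged then, once.
The state is a dict: "time": time; "joint_pos": joint angles; "dq": joint speeds; "joint_efforts": joint torques, N m; "eef_pos": TCP position; "ee_rot": TCP orientation; "force": force on the tool from outside, world axes, zero at the start; "ft_torque": the same for the moment, N m; "gripper_width": opening from 0.0 (shut) to 1.0 (fully open); "finger_force": force on a finger pad.
Only numpy, scipy, OpenCV 4.12 (cv2) and the standard library are available. Lean on these libraries where they do the work, as an engineer would, in place of code of your own. Each camera call takes 0.05 s, during which the arm holds its last target. There are 200 camera calls.

## Working session

There is one attempt and no reset: what is moved stays moved. The work goes in short steps, Python scripts to look and compute and a tool call to move; the robot and the scene stay as the last step left them, time stands still between calls to the robot, and variables do not carry over. Pictures are saved under pics/ and viewed, at most 14 in all, crops included, and the job is handed in when it is done.

Besides the shell and the picture viewer there is one more tool, called after "Request:" by a JSON object that holds its "fn" and its "kwargs". jog_arm: Moves the arm, as the interface text tells. Scaled input: -1 to 1 covers 0.12 m each way for a shift and pi rad each way for a turn. Its arguments: {"type":"object","properties":{"steps":{"type":"array"},"force":{"type":"number"}},"required":["steps"]}

```bash
mkdir -p pics
cat > h.py <<'E'
import numpy as np, cv2
from rig import monitor, imaging, arm
def snap(name, fn=None):
    im,d=imaging.camera(name); im=np.array(im); d=np.array(d)
    np.savez(f'pics/{name}.npz',im=im,d=d)
    if fn: cv2.imwrite('pics/'+fn,im)
    return im,d
def world(name,d,uv=None):
    c=imaging.get_calibration(name); h,w=d.shape
    f=h/2/np.tan(np.radians(c['vertical_fov'])/2)
    K=np.array([[f,0,c['cx']],[0,f,c['cy']],[0,0,1.]])
    vv,uu=np.mgrid[0:h,0:w]
    p=np.stack([uu,vv],-1).reshape(-1,1,2).astype(np.float64)
    n=cv2.undistortPoints(p,K,np.array([c['k1'],0,0,0.]),).reshape(h,w,2)
    P=np.dstack([n[...,0]*d,n[...,1]*d,d])
    R=np.array(c['R']);t=np.array(c['t'])
    return (P-t)@R
def proj(name,X):
    c=imaging.get_calibration(name); f=192/np.tan(np.radians(c['vertical_fov'])/2)
    q=np.array(c['R'])@np.array(X)+np.array(c['t']); a=q[:2]/q[2]; s=1+c['k1']*(a@a)
    return a*s*f+[c['cx'],c['cy']]
E
python3 - <<'E'
from h import *
s=monitor.observe(); print({k:np.round(v,3).tolist() for k,v in s.items()}, arm.tcp_to_grasp)
a,_=snap('top','t0.png'); b,_=snap('side','s0.png')
for n in('top','side'): print(imaging.get_calibration(n))
E
```

```text
{'time': 0.0, 'joint_pos': [-65.042, 39.535, -11.143, 89.746, 9.014, 51.71, -12.324], 'dq': [0.082, -0.026, 0.014, -0.073, 0.02, 0.036, 0.034], 'joint_efforts': [0.0, -53.961, -1.267, -15.854, 0.009, 0.009, -0.0], 'eef_pos': [0.244, 0.575, 0.23], 'ee_rot': [[-0.92, 0.391, -0.001], [0.391, 0.92, -0.002], [-0.0, -0.002, -1.0]], 'force': [0.613, 1.586, -0.796], 'ft_torque': [-0.007, 0.043, 0.017], 'finger_force': 0.0, 'gripper_width': 0.995} -0.0187
{'vertical_fov': 48.29011278626652, 'cx': 258.49438513106827, 'cy': 191.57053885780837, 'k1': -0.11576503558967119, 'R': array([[ 0.00230236, -0.9999906 ,  0.00367386],
       [-0.98001926, -0.00298705, -0.19888017],
       [ 0.19888927, -0.00314256, -0.98001693]]), 't': array([-0.00314173,  0.55487605,  1.48847678])}
{'vertical_fov': 42.5468255181716, 'cx': 249.3521072694019, 'cy': 189.13755513763368, 'k1': -0.11627919685007132, 'R': array([[ 0.85285204, -0.52194608, -0.01468622],
       [-0.40653687, -0.64609904, -0.64597509],
       [ 0.32767542,  0.55689166, -0.76321721]]), 't': array([-0.43748286,  0.2850301 ,  1.51497659])}
```

View pics/t0.png

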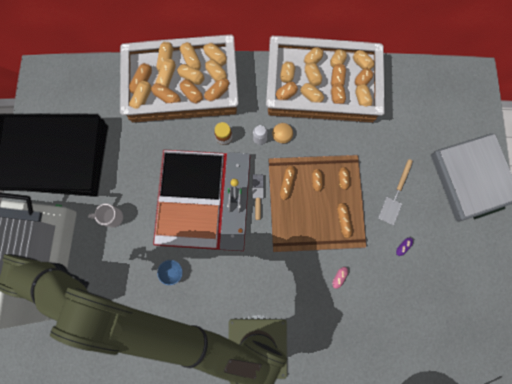

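View pics/s0.png

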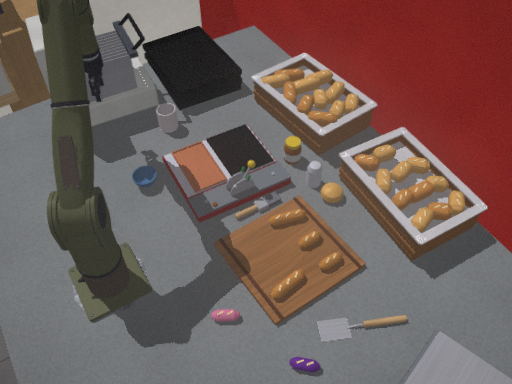

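The top view shows four rolls on the board: long at (288,183) and (345,220), short at (317,180) and (344,178). The pink (341,277) and purple (405,246) ones lie on the counter and are look-alikes. The warmer is at (203,199), with its lever ball at about (234,183). I'll measure these next.

```bash
cat > m.py <<'E'
from h import *
def rolls(name='top',data=None,zmin=0.03,zmax=0.075):
    z=data or np.load(f'pics/{name}.npz'); im,d=z['im'],z['d']
    W=world(name,d); hsv=cv2.cvtColor(im,cv2.COLOR_BGR2HSV)
    m=(W[...,2]>zmin)&(W[...,2]<zmax)&(d>0)&(W[...,0]>0.3)&(W[...,0]<0.78)&(abs(W[...,1])<0.6)
    return m,W,hsv,im
def fit(P):
    r=cv2.minAreaRect((P[:,:2]*1000).astype(np.float32)); (cx,cy),(w,h),a=r
    if w<h: w,h,a=h,w,a+90
    return np.round([cx,cy,w,h,(a+90)%180-90],1)
def find(name='top'):
    m,W,hsv,im=rolls(name)
    m=m&(hsv[...,1]>90)&(hsv[...,0]>8)&(hsv[...,0]<28)&(hsv[...,2]>90)
    n,l,st,c=cv2.connectedComponentsWithStats(m.astype(np.uint8),connectivity=8)
    for i in range(1,n):
        if st[i,4]>60:
            P=W[l==i]; print(name,np.round(c[i]),st[i,4],'fit mm',fit(P),'z',np.round(np.percentile(P[:,2],[5,50,98]),3))
E
python3 - <<'E'
from m import *
find('top');find('side')
for n in('top','side'):
    z=np.load(f'pics/{n}.npz');im,d=z['im'],z['d'];W=world(n,d);hsv=cv2.cvtColor(im,cv2.COLOR_BGR2HSV)
    def seg(m,t):
        k,l,st,c=cv2.connectedComponentsWithStats(m.astype(np.uint8))
        for i in range(1,k):
            if st[i,4]>4:
                P=W[l==i];print(n,t,np.round(c[i]),st[i,4],fit(P),'mean',np.round(P.mean(0),4),'z',np.round(np.percentile(P[:,2],[5,50,98]),3))
    roi=(d>0)&(W[...,0]>0.35)&(W[...,0]<0.8)&(W[...,1]<0.45)&(W[...,1]>-0.1)
    H,S,V=[hsv[...,i] for i in range(3)]
    seg(roi&(W[...,2]>0.1)&(H>18)&(H<33)&(S>120),'yellow')
    seg(roi&(H>45)&(H<85)&(S>80),'green')
    seg(roi&(V<45)&(W[...,2]<0.06)&(W[...,2]>0.02),'black')
    seg(roi&(H<14)&(S>100)&(V>100)&(W[...,2]<0.06)&(W[...,2]>0.025),'copper/red')
im=np.load('pics/top.npz')['im'];cv2.imwrite('pics/t0c.png',cv2.resize(im[140:260,145:375],None,fx=3.4,fy=3.4,interpolation=cv2.INTER_CUBIC))
im=np.load('pics/side.npz')['im'];cv2.imwrite('pics/s0c.png',cv2.resize(im[145:215,205:295],None,fx=8,fy=8,interpolation=cv2.INTER_CUBIC))
E
```

```text
top [282. 137.] 99 fit mm [766.3 -91.9  64.2  25.  -87.7] z [0.031 0.038 0.049]
top [287. 182.] 283 fit mm [ 592.2 -105.6  125.4   35.7  -14.2] z [0.036 0.046 0.055]
top [344. 178.] 170 fit mm [ 612.  -317.1   80.6   34.2    3.4] z [0.036 0.045 0.055]
top [317. 180.] 178 fit mm [ 604.8 -216.7   80.5   35.3    4.2] z [0.035 0.046 0.053]
top [187. 220.] 1613 fit mm [454.  257.  216.  117.2  87. ] z [0.031 0.034 0.041]
top [344. 220.] 283 fit mm [ 455.3 -312.4  126.4   35.5    7.8] z [0.036 0.046 0.055]
side [199. 165.] 945 fit mm [452.1 255.1 223.7 121.4  86.5] z [0.03  0.033 0.041]
side [328. 192.] 109 fit mm [766.  -97.9  64.8  27.7  89.9] z [0.033 0.039 0.05 ]
side [287. 217.] 331 fit mm [ 589.6 -112.7  127.5   39.   -14.7] z [0.035 0.045 0.053]
side [310. 239.] 201 fit mm [ 604.7 -220.6   84.4   33.7    2.3] z [0.034 0.045 0.054]
side [330. 260.] 235 fit mm [ 609.8 -320.    82.3   33.2    4.6] z [0.035 0.047 0.054]
side [288. 283.] 408 fit mm [ 453.4 -314.8  125.8   38.3   10.2] z [0.036 0.047 0.053]
top yellow [234. 182.] 42 [570.7  82.3  21.8  20.7  -2.3] mean [0.5697 0.0825 0.14
[... 445 characters left out ...]
028 0.034 0.041]
top copper/red [240. 230.] 12 [415.3  65.8  10.9  10.3 -88.4] mean [0.416  0.0652 0.0449] z [0.041 0.045 0.05 ]
side yellow [251. 164.] 45 [ 5.69e+02  7.59e+01  2.40e+01  2.24e+01 -4.00e-01] mean [0.5675 0.0747 0.1392] z [0.129 0.14  0.149]
side green [242. 169.] 9 [563.  129.   71.3   7.2  60.8] mean [0.5513 0.1075 0.0949] z [0.057 0.1   0.109]
side green [248. 177.] 11 [545.7  59.4   7.7   6.9  58.2] mean [0.5458 0.0595 0.1011] z [0.095 0.101 0.108]
side copper/red [198. 166.] 1466 [452.2 257.5 230.8 124.   87. ] mean [0.4531 0.2546 0.0327] z [0.028 0.033 0.041]
side copper/red [214. 204.] 13 [413.8  62.9  12.2  12.   38.5] mean [0.4144 0.0625 0.0427] z [0.039 0.043 0.048]
```

View pics/t0c.png

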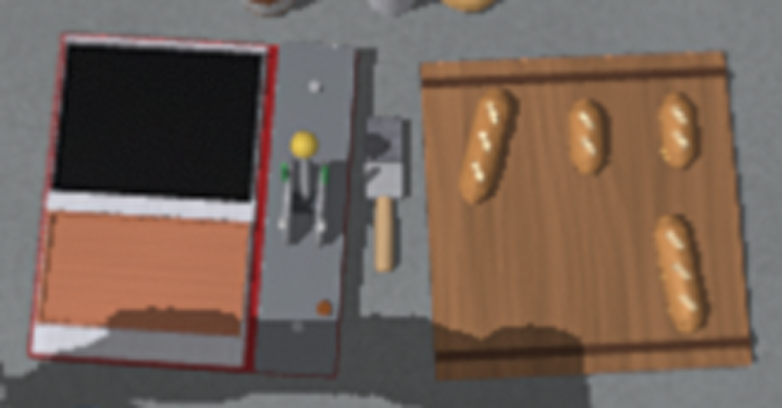

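View pics/s0c.png

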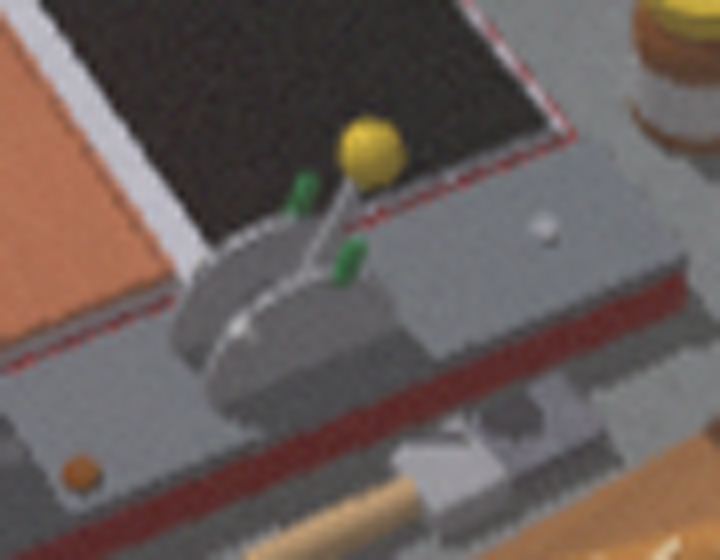

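The crops show all four rolls clear and apart. The black tray is at (191,176) and the copper tray at (187,220). The lever ball leans away from the robot, slightly past the green tabs at (228,190) and (240,191). The warmer's yaw is about -3°. Next I align the tool with the warmer.

Request:
{"fn": "jog_arm", "kwargs": {"steps": [[[0,0,0,-0.04,1],[0,0,0,-0.08,1],[0,0,0,-0.111,1],[0,0,0,-0.111,1],[0,0,0,-0.111,1]]], "force": 30}}

```text
time: 0.6
eef_pos: [0.2444, 0.575, 0.231]
ee_rot: [[-0.998, 0.056, -0.0], [0.056, 0.998, -0.001], [0.0, -0.001, -1.0]]
force: [-0.1, 0.5, -0.5]
gripper_width: 0.997
finger_force: 0.0
```

```bash
cat > p.py <<'E'
# usage: p.py x y z yaw_of_tool_y : shift in current tool axes (units of 0.12 m) and turn (units of pi)
import sys
from h import *
s=monitor.observe(); R=np.array(s['ee_rot']); p=np.array(s['eef_pos'])
x,y,z,yaw=map(float,sys.argv[1:5])
cur=np.degrees(np.arctan2(R[1,1],R[0,1]))
d=R.T@(np.array([x,y,z])-p)
print('t',round(s['time'],2),'p',p.round(4),'yaw',cur.round(2),'j',np.round(s['joint_pos'],0),'w',round(s['gripper_width'],3),'F',np.round(s['force'],1),s['finger_force'])
print('shift',(d/0.12).round(3),'turn',round(-((yaw-cur+180)%360-180)/180,4))
E
python3 p.py .571 .0815 .23 87
```

```text
t 0.6 p [0.2444 0.575  0.231 ] yaw 86.82 j [-62.  40. -17.  90.  14.  53.   3.] w 0.997 F [-0.1  0.5 -0.5] 0.0
shift [-2.946 -3.955  0.009] turn -0.001
```

Request:
{"fn": "jog_arm", "kwargs": {"steps": [[[-0.25,-0.33,0,0,1],[-0.5,-0.66,0,0,1],[-0.73,-0.99,0,0,1],[-0.73,-0.99,0,0,1]]]}}

```text
time: 1.0
eef_pos: [0.3316, 0.4437, 0.2308]
ee_rot: [[-0.998, 0.067, 0.003], [0.067, 0.998, -0.008], [-0.004, -0.008, -1.0]]
force: [0.1, 0.8, -1.0]
gripper_width: 1.0
finger_force: 0.0
```

Request:
{"fn": "jog_arm", "kwargs": {"steps": [[[-0.25,-0.33,0,0,1],[-0.5,-0.66,0,0,1],[-0.73,-0.99,0,0,1],[-0.73,-0.99,0,0,1]]]}}

```text
time: 1.4
eef_pos: [0.4116, 0.3203, 0.2308]
ee_rot: [[-0.998, 0.068, 0.002], [0.068, 0.998, -0.007], [-0.002, -0.007, -1.0]]
force: [-0.0, 0.8, -0.3]
gripper_width: 0.999
finger_force: 0.0
```

Request:
{"fn": "jog_arm", "kwargs": {"steps": [[[-0.25,-0.33,0,0,1],[-0.5,-0.66,0,0,1],[-0.73,-0.99,0,0,1],[-0.73,-0.99,0,0,1]]]}}

```text
time: 1.8
eef_pos: [0.4921, 0.1968, 0.2308]
ee_rot: [[-0.998, 0.069, 0.002], [0.069, 0.998, -0.006], [-0.002, -0.006, -1.0]]
force: [-0.4, -0.0, -0.3]
gripper_width: 1.002
finger_force: 0.0
```

Request:
{"fn": "jog_arm", "kwargs": {"steps": [[[-0.25,-0.33,0,0,1],[-0.5,-0.66,0,0,1],[-0.73,-0.98,0,0,1],[-0.73,-0.98,0,0,1],[-0.73,-0.98,0,0,1],[-0.73,-0.98,0,0,1]]]}}

```text
time: 2.4
eef_pos: [0.5684, 0.0853, 0.2313]
ee_rot: [[-0.999, 0.052, -0.001], [0.052, 0.999, 0.001], [0.001, 0.001, -1.0]]
force: [-0.4, -0.1, -0.4]
gripper_width: 0.996
finger_force: 0.0
```

```bash
python3 p.py .571 .0815 .118 87
```

```text
t 2.4 p [0.5684 0.0853 0.2313] yaw 87.04 j [ -1.  36. -21.  98.  16.  48.  58.] w 0.996 F [-0.4 -0.1 -0.4] 0.0
shift [-0.024 -0.032  0.944] turn 0.0002
```

Request:
{"fn": "jog_arm", "kwargs": {"steps": [[[-0.02,-0.03,0.4,0,1],[-0.02,-0.03,0.8,0,1],[-0.02,-0.03,0.94,0,1],[-0.02,-0.03,0.94,0,1],[-0.02,-0.03,0.94,0,-1],[-0.02,-0.03,0.94,0,-1],[-0.02,-0.03,0.94,0,-1],[-0.02,-0.03,0.94,0,-1],[-0.02,-0.03,0.94,0,-1],[-0.02,-0.03,0.94,0,-1]]], "force": 25}}

```text
time: 3.4
eef_pos: [0.5729, 0.0813, 0.1197]
ee_rot: [[-0.999, 0.052, 0.004], [0.052, 0.999, 0.003], [-0.004, 0.003, -1.0]]
force: [1.9, 4.8, 5.0]
gripper_width: 0.307
finger_force: 24.5
```

```bash
python3 p.py .571 .0815 .118 87
```

```text
t 3.4 p [0.5729 0.0813 0.1197] yaw 87.0 j [ -3.  45. -17. 103.  21.  34.  54.] w 0.307 F [1.9 4.8 5. ] 24.475623071193695
shift [0.016 0.001 0.014] turn -0.0
```

Request:
{"fn": "jog_arm", "kwargs": {"steps": [[[0.085,0,-0.035,0,-1],[0.17,0,-0.062,0,-1],[0.26,0,-0.078,0,-1],[0.35,0,-0.083,0,-1],[0.45,0,-0.075,0,-1],[0.55,0,-0.058,0,-1],[0.64,0,-0.026,0,-1],[0.73,0,0.014,0,-1],[0.8,0,0.055,0,-1],[0.86,0,0.1,0,-1],[0.87,0,0.11,0,-1],[0.87,0,0.11,0,-1]]]}}

```text
time: 4.6
eef_pos: [0.466, 0.0872, 0.1055]
ee_rot: [[-0.999, 0.05, -0.001], [0.05, 0.999, 0.002], [0.001, 0.002, -1.0]]
force: [-3.3, 5.4, 4.5]
gripper_width: 0.307
finger_force: 28.2
```

```bash
python3 p.py .571 .0815 .118 87
python3 - <<'E'
from h import *
a,_=snap('side')
cv2.imwrite('pics/s1c.png',cv2.resize(a[130:220,180:290],None,fx=6,fy=6,interpolation=cv2.INTER_CUBIC))
E
```

```text
t 4.6 p [0.466  0.0872 0.1055] yaw 87.13 j [ -9.  42. -12. 121.  24.  19.  47.] w 0.307 F [-3.3  5.4  4.5] 28.160149455070496
shift [-0.877 -0.003 -0.105] turn 0.0007
```

View pics/s1c.png

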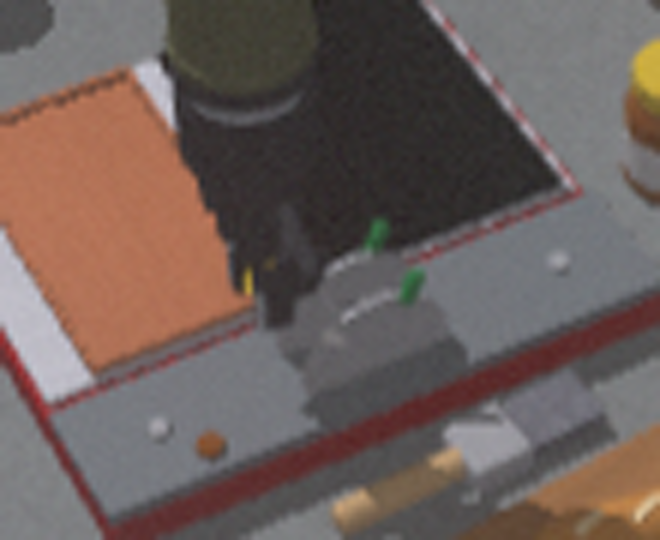

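The ball is held between the fingers at crop (250,275), leaning towards the robot. I'll press it a little further to the stop, release and lift.

Request:
{"fn": "jog_arm", "kwargs": {"steps": [[[0.02,0,0.015,0,-1],[0.04,0,0.035,0,-1],[0.05,0,0.045,0,-1],[0.05,0,0.045,0,-1]]]}}

```text
time: 5.05
eef_pos: [0.4604, 0.0875, 0.1002]
ee_rot: [[-0.999, 0.05, -0.0], [0.05, 0.999, 0.003], [0.0, 0.003, -1.0]]
force: [-2.5, 5.5, 4.1]
gripper_width: 0.303
finger_force: 28.5
```

Request:
{"fn": "jog_arm", "kwargs": {"steps": [[[0,0,0,0,1],[0,0,0,0,1],[0,0,0,0,1],[0,0,0,0,1],[0,0,-0.3,0,1],[0,0,-0.6,0,1],[0,0,-0.95,0,1],[0,-0.4,-1,0,1],[0,-0.8,-1,0,1],[0,-1,-1,0,1],[0,-1,-1,0,1]]]}}

```text
time: 6.15
eef_pos: [0.4537, -0.0395, 0.2197]
ee_rot: [[-0.998, 0.061, -0.002], [0.061, 0.998, -0.003], [0.001, -0.003, -1.0]]
force: [-0.2, -0.5, -0.2]
gripper_width: 0.998
finger_force: 0.0
```

```bash
python3 p.py .591 -.109 .2 75.5
cat > lev.py <<'E'
from m import *
for n in('top','side'):
    im,d=snap(n);W=world(n,d);hsv=cv2.cvtColor(im,cv2.COLOR_BGR2HSV);c=imaging.get_calibration(n)
    cam=-np.array(c['R']).T@np.array(c['t'])
    H,S,V=[hsv[...,i] for i in range(3)]
    roi=(d>0)&(W[...,0]>0.4)&(W[...,0]<0.7)&(abs(W[...,1]-.08)<.05)
    P=W[roi&(W[...,2]>0.1)&(H>18)&(H<33)&(S>120)]
    if len(P):
        v=cam-P.mean(0); v/=np.linalg.norm(v); print(n,'ball',len(P),(np.median(P,0)-9.3e-3*v).round(4))
    G=W[roi&(H>45)&(H<85)&(S>80)&(W[...,2]>.085)]
    if len(G): print(n,'green',len(G),np.median(G,0).round(4),'y',G[:,1].min().round(3),G[:,1].max().round(3))
E
python3 lev.py; python3 -c "
from m import *
find('top');find('side')"
```

```text
t 6.15 p [ 0.4537 -0.0395  0.2197] yaw 86.48 j [ 13.  29. -22. 118.  18.  36.  66.] w 0.998 F [-0.2 -0.5 -0.2] 0.0
shift [-1.178 -0.507  0.164] turn 0.061
top ball 42 [0.4667 0.0886 0.1243]
top green 16 [0.549  0.0634 0.1034] y 0.06 0.106
side ball 46 [0.4644 0.0862 0.1234]
top [282. 137.] 102 fit mm [767.2 -91.8  64.5  25.5 -89.6] z [0.032 0.039 0.05 ]
top [291. 171.] 66 fit mm [ 633.9 -123.5   45.6   31.1   32.1] z [0.035 0.046 0.053]
top [344. 178.] 176 fit mm [ 611.6 -317.8   84.    36.7    4.2] z [0.035 0.046 0.054]
top [317. 180.] 175 fit mm [ 604.7 -216.6   81.7   35.8    3.1] z [0.034 0.046 0.054]
top [187. 220.] 1580 fit mm [454.1 256.4 214.3 117.4  86.7] z [0.031 0.034 0.041]
top [344. 220.] 282 fit mm [ 455.4 -313.3  127.1   37.     9.8] z [0.036 0.046 0.055]
side [198. 166.] 991 fit mm [452.  254.9 228.  122.2  86.8] z [0.031 0.034 0.041]
side [328. 193.] 111 fit mm [765.2 -98.7  73.2  29.5  89.9] z [0.032 0.037 0.047]
side [287. 217.] 333 fit mm [ 590.9 -111.7  125.    38.1  -13.6] z [0.032 0.045 0.053]
side [310. 239.] 201 fit mm [ 6.028e+02 -2.216e+02  8.330e+01  3.100e+01 -5.000e-01] z [0.035 0.045 0.054]
side [330. 260.] 237 fit mm [ 608.1 -320.2   83.2   33.7    2.5] z [0.036 0.046 0.055]
side [288. 283.] 414 fit mm [ 453.1 -315.2  125.6   37.8    9.6] z [0.035 0.046 0.055]
```

The lever is at idle: the ball is at (0.466, 0.087, 0.124), about 0.02 to 0.05 rad by the geometry. Next is long roll 1 at (0.591, -0.109).

Request:
{"fn": "jog_arm", "kwargs": {"steps": [[[-0.3,-0.13,0,0,1],[-0.6,-0.26,0,0,1],[-0.6,-0.26,0,0,1]]]}}

```text
time: 6.55
eef_pos: [0.5301, -0.07, 0.2199]
ee_rot: [[-0.998, 0.055, 0.006], [0.055, 0.999, 0.0], [-0.006, 0.001, -1.0]]
force: [-0.2, -0.0, -0.6]
gripper_width: 0.997
finger_force: 0.0
```

Request:
{"fn": "jog_arm", "kwargs": {"steps": [[[-0.3,-0.13,0,0.03,1],[-0.58,-0.25,0.16,0.058,1],[-0.58,-0.25,0.16,0.058,1],[-0.58,-0.25,0.16,0.058,1],[-0.58,-0.25,0.16,0.058,1],[-0.58,-0.25,0.16,0.058,1]]]}}

```text
time: 7.15
eef_pos: [0.5924, -0.1015, 0.2013]
ee_rot: [[-0.973, 0.231, 0.0], [0.231, 0.973, 0.001], [0.0, 0.001, -1.0]]
force: [-0.5, 0.0, 0.3]
gripper_width: 1.003
finger_force: 0.0
```

```bash
python3 p.py .591 -.109 .022 76
```

```text
t 7.15 p [ 0.5924 -0.1015  0.2013] yaw 76.65 j [ 16.  40. -18.  96.  16.  47.  67.] w 1.003 F [-0.5  0.   0.3] 0.0
shift [-0.003 -0.064  1.494] turn 0.0036
```

Request:
{"fn": "jog_arm", "kwargs": {"steps": [[[0,-0.06,0.35,0.003,1],[0,-0.06,0.75,0.003,1],[0,-0.06,0.75,0.003,1]]]}}

```text
time: 7.45
eef_pos: [0.586, -0.1093, 0.1059]
ee_rot: [[-0.97, 0.241, -0.012], [0.241, 0.97, 0.001], [0.012, -0.002, -1.0]]
force: [-0.7, -0.0, 0.2]
gripper_width: 0.999
finger_force: 0.0
```

Request:
{"fn": "jog_arm", "kwargs": {"steps": [[[0,0,0.3,0,1],[0,0,0.6,0,1],[0,0,0.74,0,1],[0,0,0.74,0,1],[0,0,0.74,0,1],[0,0,0.74,0,-1],[0,0,0.74,0,-1],[0,0,0.74,0,-1],[0,0,0.74,0,-1],[0,0,0.74,0,-1],[0,0,0.74,0,-1]]], "force": 40}}

```text
time: 8.55
eef_pos: [0.5919, -0.1099, 0.0229]
ee_rot: [[-0.97, 0.242, 0.002], [0.242, 0.97, -0.0], [-0.002, 0.0, -1.0]]
force: [-0.5, 0.1, 5.9]
gripper_width: 0.414
finger_force: 41.9
```

```bash
python3 p.py .591 -.109 .022 76
```

```text
t 8.55 p [ 0.5919 -0.1099  0.0229] yaw 75.98 j [ 13.  55. -12. 101.  22.  26.  62.] w 0.414 F [-0.5  0.1  5.9] 41.86461389064789
shift [0.01  0.006 0.008] turn -0.0001
```

Request:
{"fn": "jog_arm", "kwargs": {"steps": [[[0,0,-0.2,0,-1],[0,0,-0.5,0,-1],[0,0,-0.8,0,-1],[0,0,-0.8,0,-1]]]}}

```text
time: 8.95
eef_pos: [0.5947, -0.1102, 0.1226]
ee_rot: [[-0.97, 0.243, 0.009], [0.243, 0.97, -0.001], [-0.009, 0.002, -1.0]]
force: [1.6, 0.8, -0.7]
gripper_width: 0.419
finger_force: 40.9
```

Request:
{"fn": "jog_arm", "kwargs": {"steps": [[[0,0,-0.3,-0.03,-1],[0,0,-0.7,-0.061,-1],[0,0,-0.7,-0.061,-1],[0,0,-0.7,-0.061,-1],[0,0,-0.7,-0.061,-1]]]}}

```text
time: 9.45
eef_pos: [0.5899, -0.1102, 0.2003]
ee_rot: [[-0.999, 0.054, -0.003], [0.054, 0.999, -0.0], [0.003, -0.0, -1.0]]
force: [-0.1, -0.5, -1.1]
gripper_width: 0.413
finger_force: 40.9
```

```bash
python3 p.py .622 .29 .2 87
```

```text
t 9.45 p [ 0.5899 -0.1102  0.2003] yaw 86.92 j [ 19.  41. -22.  96.  19.  48.  75.] w 0.413 F [-0.1 -0.5 -1.1] 40.93892991542816
shift [-8.800e-02  3.345e+00  2.000e-03] turn -0.0004
```

Request:
{"fn": "jog_arm", "kwargs": {"steps": [[[-0.01,0.25,0,0,-1],[-0.01,0.55,0,0,-1],[-0.02,0.85,0,0,-1],[-0.02,0.85,0,0,-1]]]}}

```text
time: 9.85
eef_pos: [0.5982, 0.0, 0.2004]
ee_rot: [[-0.999, 0.044, -0.002], [0.044, 0.999, 0.006], [0.003, 0.006, -1.0]]
force: [0.4, 1.1, -0.1]
gripper_width: 0.413
finger_force: 40.9
```

Request:
{"fn": "jog_arm", "kwargs": {"steps": [[[-0.01,0.25,0,0,-1],[-0.01,0.55,0,0,-1],[-0.02,0.85,0,0,-1],[-0.02,0.85,0,0,-1]]]}}

```text
time: 10.25
eef_pos: [0.6055, 0.1014, 0.2005]
ee_rot: [[-0.999, 0.044, -0.002], [0.044, 0.999, 0.006], [0.003, 0.006, -1.0]]
force: [-0.3, -0.5, -0.5]
gripper_width: 0.416
finger_force: 26.3
```

Request:
{"fn": "jog_arm", "kwargs": {"steps": [[[-0.01,0.25,0,0,-1],[-0.01,0.55,0,0,-1],[-0.02,0.85,0,0,-1],[-0.02,0.85,0,0,-1]]]}}

```text
time: 10.65
eef_pos: [0.6127, 0.2027, 0.2004]
ee_rot: [[-0.999, 0.045, -0.003], [0.045, 0.999, 0.005], [0.003, 0.005, -1.0]]
force: [-0.6, 1.1, -0.2]
gripper_width: 0.419
finger_force: 45.8
```

Request:
{"fn": "jog_arm", "kwargs": {"steps": [[[-0.01,0.25,0,0,-1],[-0.02,0.5,0,0,-1],[-0.03,0.79,0,0,-1],[-0.03,0.79,0,0,-1],[-0.03,0.79,0,0,-1],[-0.03,0.79,0,0,-1]]]}}

```text
time: 11.25
eef_pos: [0.6233, 0.2872, 0.2006]
ee_rot: [[-0.998, 0.055, -0.002], [0.055, 0.998, -0.003], [0.001, -0.003, -1.0]]
force: [-0.8, -0.8, -0.1]
gripper_width: 0.414
finger_force: 45.8
```

```bash
python3 p.py .622 .29 .0385 87
```

```text
t 11.25 p [0.6233 0.2872 0.2006] yaw 86.86 j [-19.  47. -19.  79.  17.  57.  45.] w 0.414 F [-0.8 -0.8 -0.1] 45.81912875175476
shift [0.011 0.027 1.351] turn -0.0008
```

The grip force dipped during the transfer (26 N, then 46 N), so I'll check how the roll hangs.

Run:
```python
from h import *
a,d=snap('side');W=world('side',d);hsv=cv2.cvtColor(a,cv2.COLOR_BGR2HSV)
m=(abs(W[...,0]-.62)<.12)&(abs(W[...,1]-.29)<.1)&(W[...,2]>.15)&(W[...,2]<.27)&(hsv[...,1]>90)&(hsv[...,0]>8)&(hsv[...,0]<28)&(hsv[...,2]>60)&(d>0)
P=W[m];print(len(P),P.min(0).round(3),P.max(0).round(3),P.mean(0).round(3));
if len(P)>10:
  print('dz/dx',np.polyfit(P[:,0],P[:,2],1).round(3),'dy/dx',np.polyfit(P[:,0],P[:,1],1).round(3))
u=proj('side',[.62,.29,.2]).astype(int)
cv2.imwrite('pics/s2c.png',cv2.resize(a[max(u[1]-50,0):u[1]+40,max(u[0]-60,0):u[0]+60],None,fx=6,fy=6,interpolation=cv2.INTER_CUBIC))
```

```text
204 [0.56  0.239 0.201] [0.683 0.304 0.249] [0.611 0.278 0.22 ]
dz/dx [-0.009  0.225] dy/dx [-0.092  0.334]
```

View pics/s2c.png

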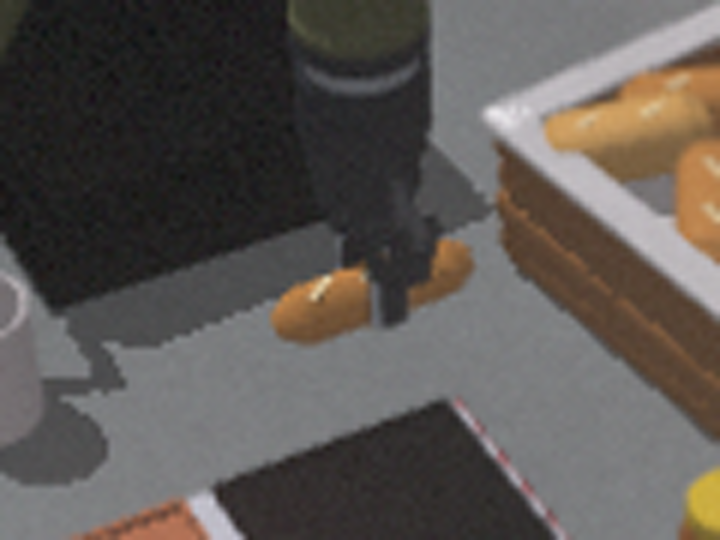

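The roll hangs level and centred in the fingers, so I'll lower and release it.

Request:
{"fn": "jog_arm", "kwargs": {"steps": [[[0.01,0.03,0.35,0,-1],[0.01,0.03,0.68,0,-1],[0.01,0.03,0.68,0,-1],[0.01,0.03,0.68,0,-1]]]}}

```text
time: 11.7
eef_pos: [0.6226, 0.292, 0.1204]
ee_rot: [[-0.999, 0.055, -0.001], [0.055, 0.999, -0.001], [0.001, -0.001, -1.0]]
force: [0.3, 1.0, 0.2]
gripper_width: 0.413
finger_force: 45.8
```

Request:
{"fn": "jog_arm", "kwargs": {"steps": [[[0,0,0.3,0,-1],[0,0,0.5,0,-1],[0,0,0.6,0,-1],[0,0,0.67,0,-1],[0,0,0.67,0,-1],[0,0,0.67,0,-1]]]}}

```text
time: 12.3
eef_pos: [0.6234, 0.2939, 0.0415]
ee_rot: [[-0.999, 0.053, 0.002], [0.053, 0.999, 0.001], [-0.002, 0.002, -1.0]]
force: [-0.0, 0.4, -0.6]
gripper_width: 0.412
finger_force: 45.9
```

Request:
{"fn": "jog_arm", "kwargs": {"steps": [[[0,0,0,0,1],[0,0,0,0,1],[0,0,0,0,1],[0,0,0,0,1],[0,0,-0.2,0,1],[0,0,-0.6,0,1],[0,0,-1,0,1],[0,0,-1,0,1]]]}}

```text
time: 13.1
eef_pos: [0.6266, 0.2963, 0.1678]
ee_rot: [[-0.998, 0.054, 0.012], [0.054, 0.999, 0.008], [-0.012, 0.008, -1.0]]
force: [0.0, 0.9, 0.7]
gripper_width: 0.999
finger_force: 0.0
```

```bash
python3 p.py .4543 -.314 .2 99; python3 -c "
from m import *
snap('top');snap('side');find('top');find('side')"
```

```text
t 13.1 p [0.6266 0.2963 0.1678] yaw 86.92 j [-20.  49. -18.  81.  18.  52.  44.] w 0.999 F [0.  0.9 0.7] 0.0
shift [ 1.157 -5.153 -0.326] turn -0.0671
top [282. 136.] 99 fit mm [767.9 -91.7  64.2  23.9 -89.6] z [0.031 0.039 0.049]
top [344. 178.] 171 fit mm [ 611.2 -317.6   86.    35.3    4. ] z [0.036 0.046 0.055]
top [317. 180.] 174 fit mm [ 604.8 -215.9   81.9   34.     6. ] z [0.036 0.046 0.057]
top [168. 221.] 514 fit mm [456.4 311.2 116.3 103.2  -3. ] z [0.031 0.034 0.041]
top [344. 220.] 286 fit mm [ 455.  -313.6  126.    36.3   10.1] z [0.035 0.046 0.055]
side [233. 138.] 267 fit mm [625.7 303.3 132.8  67.2  -3.9] z [0.042 0.058 0.069]
side [198. 166.] 972 fit mm [452.2 255.4 224.4 121.1  86.6] z [0.03  0.033 0.041]
side [328. 193.] 121 fit mm [765.4 -98.8  74.7  29.   90. ] z [0.031 0.038 0.049]
side [310. 239.] 201 fit mm [ 603.9 -220.8   79.9   33.     3.9] z [0.035 0.045 0.055]
side [330. 260.] 233 fit mm [ 608.6 -320.3   82.    33.1    3.5] z [0.035 0.046 0.055]
side [288. 284.] 411 fit mm [ 453.4 -315.   124.2   38.5    9.3] z [0.036 0.047 0.055]
```

Request:
{"fn": "jog_arm", "kwargs": {"steps": [[[0,0,-0.32,0,1],[0.1,-0.4,-0.32,0,1],[0.19,-0.86,-0.32,0,1]]]}}

```text
time: 13.5
eef_pos: [0.5944, 0.1984, 0.1975]
ee_rot: [[-0.999, 0.049, -0.001], [0.049, 0.999, 0.001], [0.001, 0.001, -1.0]]
force: [0.8, -1.4, -0.7]
gripper_width: 0.996
finger_force: 0.0
```

Request:
{"fn": "jog_arm", "kwargs": {"steps": [[[0.1,-0.4,0,0,1],[0.19,-0.86,0,0,1],[0.19,-0.86,0,0,1]]]}}

```text
time: 13.8
eef_pos: [0.5644, 0.0857, 0.1961]
ee_rot: [[-0.998, 0.063, -0.007], [0.063, 0.998, -0.008], [0.006, -0.009, -1.0]]
force: [0.7, 0.4, 0.4]
gripper_width: 1.002
finger_force: 0.0
```

Request:
{"fn": "jog_arm", "kwargs": {"steps": [[[0.1,-0.4,0,0,1],[0.19,-0.86,0,0,1],[0.19,-0.86,0,0,1]]]}}

```text
time: 14.1
eef_pos: [0.5357, -0.0147, 0.1963]
ee_rot: [[-0.998, 0.063, -0.007], [0.063, 0.998, -0.006], [0.007, -0.007, -1.0]]
force: [-0.3, -0.8, -0.4]
gripper_width: 1.002
finger_force: 0.0
```

Request:
{"fn": "jog_arm", "kwargs": {"steps": [[[0.1,-0.4,0,0,1],[0.19,-0.86,0,0,1],[0.19,-0.86,0,0,1]]]}}

```text
time: 14.4
eef_pos: [0.5073, -0.1157, 0.1965]
ee_rot: [[-0.998, 0.063, -0.006], [0.063, 0.998, -0.005], [0.006, -0.005, -1.0]]
force: [-0.1, -0.1, -0.0]
gripper_width: 1.0
finger_force: 0.0
```

Request:
{"fn": "jog_arm", "kwargs": {"steps": [[[0.1,-0.4,0,0,1],[0.19,-0.86,0,0,1],[0.19,-0.86,0,0,1]]]}}

```text
time: 14.7
eef_pos: [0.4791, -0.217, 0.1966]
ee_rot: [[-0.998, 0.064, -0.005], [0.064, 0.998, -0.003], [0.005, -0.004, -1.0]]
force: [-1.6, -0.1, 0.0]
gripper_width: 1.0
finger_force: 0.0
```

Request:
{"fn": "jog_arm", "kwargs": {"steps": [[[0.1,-0.4,0,-0.03,1],[0.19,-0.86,0,-0.067,1],[0.19,-0.86,0,-0.067,1],[0.19,-0.86,0,-0.067,1],[0.19,-0.86,0,-0.067,1],[0.19,-0.86,0,-0.067,1]]]}}

```text
time: 15.3
eef_pos: [0.4554, -0.3091, 0.1981]
ee_rot: [[-0.987, -0.16, 0.0], [-0.16, 0.987, 0.002], [-0.0, 0.002, -1.0]]
force: [0.0, 0.0, -0.1]
gripper_width: 1.001
finger_force: 0.0
```

```bash
python3 p.py .4543 -.314 .0225 99.5; python3 -c "
from m import *
snap('top');find('top')"
```

```text
t 15.3 p [ 0.4554 -0.3091  0.1981] yaw 99.22 j [ 46.  38. -28. 104.  25.  44. 104.] w 1.001 F [ 0.   0.  -0.1] 0.0
shift [ 0.016 -0.041  1.463] turn -0.0015
top [283. 136.] 104 fit mm [766.9 -91.7  64.1  25.9  89.8] z [0.031 0.04  0.05 ]
top [177. 173.] 279 fit mm [624.8 298.8 126.7  39.8  -3.1] z [0.052 0.062 0.071]
top [344. 178.] 172 fit mm [ 611.1 -317.    83.1   35.4    5.5] z [0.035 0.046 0.054]
top [317. 180.] 175 fit mm [ 604.6 -216.1   78.5   35.8    3.8] z [0.035 0.045 0.055]
top [187. 220.] 1574 fit mm [454.3 257.2 216.5 117.   86.7] z [0.031 0.034 0.041]
top [345. 226.] 169 fit mm [ 430.4 -316.4   77.3   33.7   10.3] z [0.037 0.046 0.055]
```

Request:
{"fn": "jog_arm", "kwargs": {"steps": [[[0.01,-0.04,0.35,-0.001,1],[0.01,-0.04,0.73,-0.001,1],[0.01,-0.04,0.73,-0.001,1],[0.01,-0.04,0.73,-0.001,1]]]}}

```text
time: 15.75
eef_pos: [0.4544, -0.3153, 0.111]
ee_rot: [[-0.987, -0.162, -0.001], [-0.162, 0.987, 0.001], [0.001, 0.001, -1.0]]
force: [-0.3, 0.5, 0.6]
gripper_width: 1.003
finger_force: 0.0
```

Request:
{"fn": "jog_arm", "kwargs": {"steps": [[[0,0,0.3,0,1],[0,0,0.6,0,1],[0,0,0.73,0,1],[0,0,0.73,0,1],[0,0,0.73,0,1],[0,0,0.73,0,-1],[0,0,0.73,0,-1],[0,0,0.73,0,-1],[0,0,0.73,0,-1],[0,0,0.73,0,-1],[0,0,0.73,0,-1]]], "force": 60}}

```text
time: 16.85
eef_pos: [0.4544, -0.3168, 0.024]
ee_rot: [[-0.987, -0.16, 0.001], [-0.16, 0.987, -0.001], [-0.001, -0.001, -1.0]]
force: [-1.4, 1.0, 6.3]
gripper_width: 0.411
finger_force: 61.3
```

Request:
{"fn": "jog_arm", "kwargs": {"steps": [[[0,0,-0.2,0,-1],[0,0,-0.5,0,-1],[0,0,-0.8,0,-1],[0,0,-0.8,0,-1]]]}}

```text
time: 17.25
eef_pos: [0.4567, -0.3179, 0.1233]
ee_rot: [[-0.987, -0.159, 0.008], [-0.159, 0.987, -0.004], [-0.007, -0.005, -1.0]]
force: [0.9, -0.3, -0.2]
gripper_width: 0.409
finger_force: 60.2
```

Request:
{"fn": "jog_arm", "kwargs": {"steps": [[[0,0,-0.3,0.03,-1],[0,0,-0.7,0.07,-1],[0,0,-0.7,0.07,-1],[0,0,-0.7,0.07,-1],[0,0,-0.7,0.07,-1]]]}}

```text
time: 17.75
eef_pos: [0.4526, -0.3163, 0.2016]
ee_rot: [[-0.998, 0.059, -0.003], [0.059, 0.998, 0.001], [0.003, 0.001, -1.0]]
force: [0.3, -0.1, -1.1]
gripper_width: 0.414
finger_force: 60.3
```

```bash
python3 p.py .618 .206 .2 87
```

```text
t 17.75 p [ 0.4526 -0.3163  0.2016] yaw 86.64 j [ 45.  38. -25. 104.  22.  44.  95.] w 0.414 F [ 0.3 -0.1 -1.1] 60.29319405555725
shift [-1.12   4.426  0.015] turn -0.002
```

Request:
{"fn": "jog_arm", "kwargs": {"steps": [[[-0.06,0.25,0,0,-1],[-0.14,0.55,0,0,-1],[-0.22,0.88,0,0,-1],[-0.22,0.88,0,0,-1]]]}}

```text
time: 18.15
eef_pos: [0.4882, -0.205, 0.2019]
ee_rot: [[-0.999, 0.048, -0.0], [0.048, 0.999, 0.006], [0.001, 0.006, -1.0]]
force: [0.5, 0.2, -1.0]
gripper_width: 0.411
finger_force: 60.2
```

Request:
{"fn": "jog_arm", "kwargs": {"steps": [[[-0.06,0.25,0,0,-1],[-0.14,0.55,0,0,-1],[-0.22,0.88,0,0,-1],[-0.22,0.88,0,0,-1]]]}}

```text
time: 18.55
eef_pos: [0.5205, -0.1013, 0.202]
ee_rot: [[-0.999, 0.048, 0.0], [0.048, 0.999, 0.006], [0.0, 0.006, -1.0]]
force: [-0.2, 0.6, -0.6]
gripper_width: 0.408
finger_force: 60.3
```

Request:
{"fn": "jog_arm", "kwargs": {"steps": [[[-0.06,0.25,0,0,-1],[-0.14,0.55,0,0,-1],[-0.22,0.88,0,0,-1],[-0.22,0.88,0,0,-1]]]}}

```text
time: 18.95
eef_pos: [0.5527, 0.0025, 0.2021]
ee_rot: [[-0.999, 0.049, 0.0], [0.049, 0.999, 0.006], [-0.0, 0.006, -1.0]]
force: [-0.5, 0.0, -0.6]
gripper_width: 0.408
finger_force: 60.3
```

Request:
{"fn": "jog_arm", "kwargs": {"steps": [[[-0.06,0.25,0,0,-1],[-0.14,0.55,0,0,-1],[-0.22,0.88,0,0,-1],[-0.22,0.88,0,0,-1]]]}}

```text
time: 19.35
eef_pos: [0.5846, 0.1062, 0.2021]
ee_rot: [[-0.999, 0.05, -0.0], [0.05, 0.999, 0.006], [0.0, 0.006, -1.0]]
force: [-0.5, -0.2, -1.6]
gripper_width: 0.412
finger_force: 60.3
```

Request:
{"fn": "jog_arm", "kwargs": {"steps": [[[-0.06,0.25,0,0,-1],[-0.14,0.55,0,0,-1],[-0.24,0.9,0,0,-1],[-0.24,0.9,0,0,-1],[-0.24,0.9,0,0,-1],[-0.24,0.9,0,0,-1]]]}}

```text
time: 19.95
eef_pos: [0.6191, 0.2022, 0.2018]
ee_rot: [[-0.998, 0.061, -0.002], [0.061, 0.998, -0.003], [0.002, -0.003, -1.0]]
force: [-0.1, -0.4, -0.5]
gripper_width: 0.407
finger_force: 60.3
```

```bash
python3 p.py .618 .206 .0385 87;cat > hang.py <<'E'
from h import *
p=np.array(monitor.observe()['eef_pos'])
a,d=snap('side');W=world('side',d);hsv=cv2.cvtColor(a,cv2.COLOR_BGR2HSV)
D=W-p
m=(abs(D[...,0])<.12)&(abs(D[...,1])<.1)&(D[...,2]>-.05)&(D[...,2]<.07)&(hsv[...,1]>90)&(hsv[...,0]>8)&(hsv[...,0]<28)&(hsv[...,2]>60)&(d>0)
P=D[m];print(len(P),P.min(0).round(3),P.max(0).round(3),'dz/dx',np.polyfit(P[:,0],P[:,2],1).round(3),'dy/dx',np.polyfit(P[:,0],P[:,1],1).round(3))
E
python3 hang.py
```

```text
t 19.95 p [0.6191 0.2022 0.2018] yaw 86.52 j [-12.  44. -20.  86.  18.  53.  49.] w 0.407 F [-0.1 -0.4 -0.5] 60.312312841415405
shift [0.008 0.035 1.361] turn -0.0027
216 [-0.065 -0.055 -0.002] [0.06  0.019 0.064] dz/dx [0.023 0.018] dy/dx [-0.114 -0.011]
```

Request:
{"fn": "jog_arm", "kwargs": {"steps": [[[0.01,0.02,0.35,-0.003,-1],[0.01,0.02,0.68,-0.003,-1],[0.01,0.02,0.68,-0.003,-1],[0.01,0.02,0.68,-0.003,-1]]]}}

```text
time: 20.4
eef_pos: [0.6185, 0.2059, 0.1217]
ee_rot: [[-0.999, 0.051, -0.001], [0.051, 0.999, -0.001], [0.001, -0.001, -1.0]]
force: [0.1, -0.1, -0.1]
gripper_width: 0.411
finger_force: 60.3
```

Request:
{"fn": "jog_arm", "kwargs": {"steps": [[[0,0,0.3,0,-1],[0,0,0.5,0,-1],[0,0,0.6,0,-1],[0,0,0.68,0,-1],[0,0,0.68,0,-1],[0,0,0.68,0,-1]]]}}

```text
time: 21.0
eef_pos: [0.6195, 0.2078, 0.0413]
ee_rot: [[-0.999, 0.05, 0.002], [0.05, 0.999, 0.001], [-0.002, 0.001, -1.0]]
force: [0.0, 1.0, -0.8]
gripper_width: 0.411
finger_force: 60.3
```

Request:
{"fn": "jog_arm", "kwargs": {"steps": [[[0,0,0,0,1],[0,0,0,0,1],[0,0,0,0,1],[0,0,0,0,1],[0,0,-0.2,0,1],[0,0,-0.6,0,1],[0,0,-1,0,1],[0,0,-1,0,1]]]}}

```text
time: 21.8
eef_pos: [0.6229, 0.2098, 0.1672]
ee_rot: [[-0.999, 0.05, 0.013], [0.05, 0.999, 0.006], [-0.012, 0.007, -1.0]]
force: [-0.1, 0.9, 0.5]
gripper_width: 1.002
finger_force: 0.0
```

```bash
python3 p.py .604 -.2185 .2 93
```

```text
t 21.8 p [0.6229 0.2098 0.1672] yaw 87.11 j [-12.  47. -20.  88.  19.  48.  48.] w 1.002 F [-0.1  0.9  0.5] 0.0
shift [-0.026 -3.571 -0.297] turn -0.0327
```

Request:
{"fn": "jog_arm", "kwargs": {"steps": [[[0,0,-0.3,0,1],[0,-0.4,-0.3,0,1],[0,-0.89,-0.3,0,1]]]}}

```text
time: 22.1
eef_pos: [0.614, 0.1111, 0.197]
ee_rot: [[-0.999, 0.045, 0.003], [0.045, 0.999, 0.002], [-0.003, 0.002, -1.0]]
force: [1.5, -1.5, -0.2]
gripper_width: 1.003
finger_force: 0.0
```

Request:
{"fn": "jog_arm", "kwargs": {"steps": [[[0,-0.4,0,0,1],[0,-0.89,0,0,1],[0,-0.89,0,0,1]]]}}

```text
time: 22.4
eef_pos: [0.6074, -0.0074, 0.1951]
ee_rot: [[-0.998, 0.061, -0.002], [0.061, 0.998, -0.007], [0.002, -0.007, -1.0]]
force: [0.1, -0.9, -0.5]
gripper_width: 0.998
finger_force: 0.0
```

Request:
{"fn": "jog_arm", "kwargs": {"steps": [[[0,-0.4,0,0,1],[0,-0.89,0,0,1],[0,-0.89,0,0,1]]]}}

```text
time: 22.7
eef_pos: [0.6016, -0.1133, 0.195]
ee_rot: [[-0.998, 0.06, -0.002], [0.06, 0.998, -0.006], [0.002, -0.007, -1.0]]
force: [-0.7, -0.2, 1.1]
gripper_width: 1.002
finger_force: 0.0
```

Request:
{"fn": "jog_arm", "kwargs": {"steps": [[[-0.01,-0.4,0,-0.02,1],[-0.03,-0.89,0,-0.033,1],[-0.03,-0.89,0,-0.033,1],[-0.03,-0.89,0,-0.033,1],[-0.03,-0.89,0,-0.033,1],[-0.03,-0.89,0,-0.033,1]]]}}

```text
time: 23.3
eef_pos: [0.6017, -0.2076, 0.196]
ee_rot: [[-0.998, -0.057, 0.0], [-0.057, 0.998, 0.002], [-0.0, 0.002, -1.0]]
force: [-1.7, 0.4, 0.3]
gripper_width: 1.002
finger_force: 0.0
```

```bash
python3 p.py .604 -.2185 .0225 93; python3 -c "
from m import *
snap('top');find('top');snap('side');find('side')"
```

```text
t 23.3 p [ 0.6017 -0.2076  0.196 ] yaw 93.29 j [ 29.  44. -25.  89.  22.  52.  89.] w 1.002 F [-1.7  0.4  0.3] 0.0
shift [-0.013 -0.094  1.445] turn 0.0016
top [283. 137.] 99 fit mm [766.3 -91.8  64.1  26.1 -89.8] z [0.032 0.038 0.051]
top [177. 173.] 285 fit mm [625.1 298.5 125.8  40.7  -4.1] z [0.05  0.062 0.071]
top [201. 174.] 291 fit mm [623.9 211.4 131.4  40.3  -2.4] z [0.047 0.061 0.071]
top [317. 180.] 178 fit mm [ 604.9 -216.2   80.8   35.2    2.4] z [0.036 0.046 0.055]
top [187. 220.] 1582 fit mm [454.3 257.2 215.3 116.9  86.8] z [0.031 0.034 0.041]
side [233. 138.] 275 fit mm [625.1 302.1 135.8  66.8  -2.1] z [0.035 0.058 0.069]
side [198. 166.] 1023 fit mm [451.9 256.2 226.  122.3  86.8] z [0.03  0.034 0.04 ]
side [244. 153.] 284 fit mm [6.230e+02 2.137e+02 1.359e+02 6.490e+01 4.000e-01] z [0.04  0.058 0.069]
side [310. 239.] 203 fit mm [ 6.046e+02 -2.212e+02  8.500e+01  3.170e+01  5.000e-01] z [0.035 0.045 0.054]
side [330. 260.] 232 fit mm [ 608.5 -319.9   82.4   31.8    0.8] z [0.035 0.046 0.055]
```

Request:
{"fn": "jog_arm", "kwargs": {"steps": [[[-0.01,-0.09,0.35,0.001,1],[-0.01,-0.09,0.72,0.001,1],[-0.01,-0.09,0.72,0.001,1],[-0.01,-0.09,0.72,0.001,1]]]}}

```text
time: 23.8
eef_pos: [0.6032, -0.2201, 0.1098]
ee_rot: [[-0.999, -0.052, -0.001], [-0.052, 0.999, 0.001], [0.001, 0.001, -1.0]]
force: [0.5, -0.5, 0.5]
gripper_width: 0.998
finger_force: 0.0
```

Request:
{"fn": "jog_arm", "kwargs": {"steps": [[[0,0,0.3,0,1],[0,0,0.6,0,1],[0,0,0.73,0,1],[0,0,0.73,0,1],[0,0,0.73,0,1],[0,0,0.73,0,-1],[0,0,0.73,0,-1],[0,0,0.73,0,-1],[0,0,0.73,0,-1],[0,0,0.73,0,-1],[0,0,0.73,0,-1]]], "force": 60}}

```text
time: 24.9
eef_pos: [0.6038, -0.2215, 0.0229]
ee_rot: [[-0.999, -0.05, 0.002], [-0.05, 0.999, -0.0], [-0.002, -0.0, -1.0]]
force: [-0.5, 1.1, 6.1]
gripper_width: 0.409
finger_force: 62.0
```

Request:
{"fn": "jog_arm", "kwargs": {"steps": [[[0,0,-0.2,0,-1],[0,0,-0.5,0,-1],[0,0,-0.8,0,-1],[0,0,-0.8,0,-1]]]}}

```text
time: 25.3
eef_pos: [0.6066, -0.222, 0.123]
ee_rot: [[-0.999, -0.05, 0.009], [-0.05, 0.999, -0.002], [-0.009, -0.002, -1.0]]
force: [0.5, -0.0, -0.4]
gripper_width: 0.415
finger_force: 61.1
```

Request:
{"fn": "jog_arm", "kwargs": {"steps": [[[0,0,-0.3,0.02,-1],[0,0,-0.7,0.034,-1],[0,0,-0.7,0.034,-1],[0,0,-0.7,0.034,-1],[0,0,-0.7,0.034,-1]]]}}

```text
time: 25.8
eef_pos: [0.6017, -0.2214, 0.2003]
ee_rot: [[-0.998, 0.056, -0.003], [0.056, 0.998, 0.0], [0.003, 0.0, -1.0]]
force: [0.1, 0.2, 0.3]
gripper_width: 0.411
finger_force: 61.1
```

```bash
python3 p.py .4557 .2985 .2 87
```

```text
t 25.8 p [ 0.6017 -0.2214  0.2003] yaw 86.79 j [ 29.  44. -24.  88.  21.  53.  85.] w 0.411 F [0.1 0.2 0.3] 61.09666585922241
shift [1.457 4.258 0.008] turn -0.0011
```

Request:
{"fn": "jog_arm", "kwargs": {"steps": [[[0.08,0.25,0,0,-1],[0.18,0.55,0,0,-1],[0.29,0.85,0,0,-1],[0.29,0.85,0,0,-1]]]}}

```text
time: 26.2
eef_pos: [0.5716, -0.11, 0.2005]
ee_rot: [[-0.999, 0.046, -0.005], [0.046, 0.999, 0.006], [0.005, 0.005, -1.0]]
force: [0.3, 0.8, 0.6]
gripper_width: 0.412
finger_force: 61.1
```

Request:
{"fn": "jog_arm", "kwargs": {"steps": [[[0.08,0.25,0,0,-1],[0.18,0.55,0,0,-1],[0.29,0.85,0,0,-1],[0.29,0.85,0,0,-1]]]}}

```text
time: 26.6
eef_pos: [0.5427, -0.007, 0.2009]
ee_rot: [[-0.999, 0.046, -0.004], [0.046, 0.999, 0.004], [0.004, 0.004, -1.0]]
force: [-0.6, -0.5, -0.6]
gripper_width: 0.411
finger_force: 61.1
```

Request:
{"fn": "jog_arm", "kwargs": {"steps": [[[0.08,0.25,0,0,-1],[0.18,0.55,0,0,-1],[0.29,0.85,0,0,-1],[0.29,0.85,0,0,-1]]]}}

```text
time: 27.0
eef_pos: [0.5138, 0.0963, 0.2011]
ee_rot: [[-0.999, 0.046, -0.003], [0.046, 0.999, 0.004], [0.003, 0.004, -1.0]]
force: [0.2, 1.0, -0.1]
gripper_width: 0.411
finger_force: 61.1
```

Request:
{"fn": "jog_arm", "kwargs": {"steps": [[[0.08,0.25,0,0,-1],[0.18,0.55,0,0,-1],[0.29,0.85,0,0,-1],[0.29,0.85,0,0,-1]]]}}

```text
time: 27.4
eef_pos: [0.4847, 0.1999, 0.2012]
ee_rot: [[-0.999, 0.047, -0.002], [0.047, 0.999, 0.004], [0.002, 0.004, -1.0]]
force: [0.8, 0.3, -0.9]
gripper_width: 0.407
finger_force: 61.1
```

Request:
{"fn": "jog_arm", "kwargs": {"steps": [[[0.08,0.25,0,0,-1],[0.18,0.55,0,0,-1],[0.3,0.86,0,0,-1],[0.3,0.86,0,0,-1],[0.3,0.86,0,0,-1],[0.3,0.86,0,0,-1]]]}}

```text
time: 28.0
eef_pos: [0.4574, 0.2964, 0.201]
ee_rot: [[-0.998, 0.058, -0.001], [0.058, 0.998, -0.003], [0.001, -0.003, -1.0]]
force: [-0.5, -0.8, 0.2]
gripper_width: 0.413
finger_force: 61.1
```

```bash
python3 p.py .4557 .2985 .0385 87; python3 hang.py
```

```text
t 28.0 p [0.4574 0.2964 0.201 ] yaw 86.66 j [-26.  37. -19. 105.  18.  41.  31.] w 0.413 F [-0.5 -0.8  0.2] 61.08765006065369
shift [0.014 0.02  1.354] turn -0.0019
111 [-0.042 -0.049  0.001] [0.04  0.013 0.05 ] dz/dx [-0.035  0.018] dy/dx [-0.138 -0.011]
```

Request:
{"fn": "jog_arm", "kwargs": {"steps": [[[0.01,0,0.35,-0.002,-1],[0.01,0,0.68,-0.002,-1],[0.01,0,0.68,-0.002,-1],[0.01,0,0.68,-0.002,-1]]]}}

```text
time: 28.45
eef_pos: [0.456, 0.2977, 0.1204]
ee_rot: [[-0.999, 0.051, -0.001], [0.051, 0.999, -0.001], [0.001, -0.001, -1.0]]
force: [0.3, 0.3, 0.2]
gripper_width: 0.413
finger_force: 61.1
```

Request:
{"fn": "jog_arm", "kwargs": {"steps": [[[0,0,0.3,0,-1],[0,0,0.5,0,-1],[0,0,0.6,0,-1],[0,0,0.68,0,-1],[0,0,0.68,0,-1],[0,0,0.68,0,-1]]]}}

```text
time: 29.05
eef_pos: [0.4563, 0.2993, 0.0397]
ee_rot: [[-0.999, 0.05, 0.001], [0.05, 0.999, 0.001], [-0.001, 0.001, -1.0]]
force: [-0.7, 0.1, -0.3]
gripper_width: 0.408
finger_force: 61.1
```

Request:
{"fn": "jog_arm", "kwargs": {"steps": [[[0,0,0,0,1],[0,0,0,0,1],[0,0,0,0,1],[0,0,0,0,1],[0,0,-0.2,0,1],[0,0,-0.6,0,1],[0,0,-1,0,1],[0,0,-1,0,1]]]}}

```text
time: 29.85
eef_pos: [0.4586, 0.3016, 0.1645]
ee_rot: [[-0.999, 0.05, 0.009], [0.05, 0.999, 0.008], [-0.009, 0.008, -1.0]]
force: [0.9, 0.8, -0.4]
gripper_width: 0.996
finger_force: 0.0
```

```bash
python3 p.py .610 -.3187 .2 93
```

```text
t 29.85 p [0.4586 0.3016 0.1645] yaw 87.12 j [-27.  40. -18. 107.  20.  36.  29.] w 0.996 F [ 0.9  0.8 -0.4] 0.0
shift [-1.523 -5.097 -0.324] turn -0.0327
```

Request:
{"fn": "jog_arm", "kwargs": {"steps": [[[0,0,-0.32,0,1],[-0.12,-0.4,-0.32,0,1],[-0.25,-0.85,-0.32,0,1]]]}}

```text
time: 30.15
eef_pos: [0.4795, 0.2024, 0.198]
ee_rot: [[-0.999, 0.046, 0.002], [0.046, 0.999, 0.002], [-0.002, 0.002, -1.0]]
force: [0.8, -0.6, -0.2]
gripper_width: 1.003
finger_force: 0.0
```

Request:
{"fn": "jog_arm", "kwargs": {"steps": [[[-0.12,-0.4,0,0,1],[-0.25,-0.85,0,0,1],[-0.25,-0.85,0,0,1]]]}}

```text
time: 30.45
eef_pos: [0.5045, 0.0891, 0.1962]
ee_rot: [[-0.998, 0.062, -0.002], [0.062, 0.998, -0.006], [0.001, -0.007, -1.0]]
force: [0.9, 0.4, -0.6]
gripper_width: 0.998
finger_force: 0.0
```

Request:
{"fn": "jog_arm", "kwargs": {"steps": [[[-0.12,-0.4,0,0,1],[-0.25,-0.85,0,0,1],[-0.25,-0.85,0,0,1]]]}}

```text
time: 30.75
eef_pos: [0.5291, -0.0135, 0.1962]
ee_rot: [[-0.998, 0.061, -0.001], [0.061, 0.998, -0.005], [0.001, -0.005, -1.0]]
force: [0.4, 0.0, -0.1]
gripper_width: 1.005
finger_force: 0.0
```

Request:
{"fn": "jog_arm", "kwargs": {"steps": [[[-0.12,-0.4,0,0,1],[-0.25,-0.85,0,0,1],[-0.25,-0.85,0,0,1]]]}}

```text
time: 31.05
eef_pos: [0.5537, -0.1167, 0.1962]
ee_rot: [[-0.998, 0.061, -0.001], [0.061, 0.998, -0.005], [0.0, -0.005, -1.0]]
force: [-0.3, -0.7, -0.7]
gripper_width: 1.001
finger_force: 0.0
```

Request:
{"fn": "jog_arm", "kwargs": {"steps": [[[-0.12,-0.4,0,0,1],[-0.25,-0.85,0,0,1],[-0.25,-0.85,0,0,1]]]}}

```text
time: 31.35
eef_pos: [0.5782, -0.22, 0.1961]
ee_rot: [[-0.998, 0.06, -0.0], [0.06, 0.998, -0.005], [0.0, -0.005, -1.0]]
force: [-0.3, -1.1, -0.5]
gripper_width: 0.999
finger_force: 0.0
```

Request:
{"fn": "jog_arm", "kwargs": {"steps": [[[-0.12,-0.4,0,-0.02,1],[-0.26,-0.86,0,-0.033,1],[-0.26,-0.86,0,-0.033,1],[-0.26,-0.86,0,-0.033,1],[-0.26,-0.86,0,-0.033,1],[-0.26,-0.86,0,-0.033,1]]]}}

```text
time: 31.95
eef_pos: [0.6049, -0.3133, 0.1971]
ee_rot: [[-0.998, -0.057, -0.0], [-0.057, 0.998, 0.002], [0.0, 0.002, -1.0]]
force: [0.2, 0.5, 0.5]
gripper_width: 1.001
finger_force: 0.0
```

```bash
python3 p.py .610 -.3187 .0225 93; python3 -c "
from m import *
snap('top');find('top');snap('side');find('side')"
```

```text
t 31.95 p [ 0.6049 -0.3133  0.1971] yaw 93.28 j [ 37.  48. -27.  80.  23.  57.  98.] w 1.001 F [0.2 0.5 0.5] 0.0
shift [-0.041 -0.05   1.455] turn 0.0015
top [283. 137.] 102 fit mm [767.3 -91.4  64.2  25.2  89.3] z [0.031 0.039 0.049]
top [177. 173.] 281 fit mm [624.9 298.3 126.2  39.8  -2.8] z [0.05  0.061 0.07 ]
top [201. 174.] 290 fit mm [623.5 211.6 132.8  39.8  -3.4] z [0.048 0.062 0.071]
top [344. 178.] 161 fit mm [ 608.9 -317.6   76.7   36.1    2.2] z [0.036 0.047 0.055]
top [187. 220.] 1585 fit mm [454.2 256.5 214.7 117.5  86.7] z [0.031 0.035 0.065]
side [243. 153.] 257 fit mm [612.4 215.8 116.4  66.   -1. ] z [0.038 0.058 0.068]
side [204. 174.] 572 fit mm [448.7 213.7 140.2 121.7  85.7] z [0.03  0.034 0.04 ]
side [330. 260.] 236 fit mm [ 609.1 -320.    84.7   34.2    5.3] z [0.035 0.047 0.054]
```

Request:
{"fn": "jog_arm", "kwargs": {"steps": [[[-0.04,-0.05,0.35,0.001,1],[-0.04,-0.05,0.73,0.001,1],[-0.04,-0.05,0.73,0.001,1],[-0.04,-0.05,0.73,0.001,1]]]}}

```text
time: 32.45
eef_pos: [0.6097, -0.3212, 0.1098]
ee_rot: [[-0.999, -0.052, -0.001], [-0.052, 0.999, 0.001], [0.001, 0.001, -1.0]]
force: [-0.6, 0.5, 0.0]
gripper_width: 1.002
finger_force: 0.0
```

Request:
{"fn": "jog_arm", "kwargs": {"steps": [[[0,0,0.3,0,1],[0,0,0.6,0,1],[0,0,0.73,0,1],[0,0,0.73,0,1],[0,0,0.73,0,1],[0,0,0.73,0,-1],[0,0,0.73,0,-1],[0,0,0.73,0,-1],[0,0,0.73,0,-1],[0,0,0.73,0,-1],[0,0,0.73,0,-1]]], "force": 60}}

```text
time: 33.55
eef_pos: [0.6105, -0.3224, 0.023]
ee_rot: [[-0.999, -0.05, 0.002], [-0.05, 0.999, -0.0], [-0.002, -0.001, -1.0]]
force: [0.1, -0.1, 6.2]
gripper_width: 0.404
finger_force: 62.2
```

Request:
{"fn": "jog_arm", "kwargs": {"steps": [[[0,0,-0.2,0,-1],[0,0,-0.5,0,-1],[0,0,-0.8,0,-1],[0,0,-0.8,0,-1]]]}}

```text
time: 33.95
eef_pos: [0.6132, -0.3233, 0.1234]
ee_rot: [[-0.999, -0.05, 0.009], [-0.05, 0.999, -0.003], [-0.009, -0.004, -1.0]]
force: [0.1, -0.2, 0.2]
gripper_width: 0.406
finger_force: 61.4
```

Request:
{"fn": "jog_arm", "kwargs": {"steps": [[[0,0,-0.3,0.02,-1],[0,0,-0.7,0.034,-1],[0,0,-0.7,0.034,-1],[0,0,-0.7,0.034,-1],[0,0,-0.7,0.034,-1]]]}}

```text
time: 34.45
eef_pos: [0.6083, -0.3219, 0.2]
ee_rot: [[-0.998, 0.056, -0.003], [0.056, 0.998, 0.001], [0.003, 0.001, -1.0]]
force: [-0.0, -0.2, -1.9]
gripper_width: 0.408
finger_force: 61.4
```

```bash
python3 p.py .4513 .2145 .2 87
```

```text
t 34.45 p [ 0.6083 -0.3219  0.2   ] yaw 86.8 j [ 36.  48. -25.  79.  22.  58.  94.] w 0.408 F [-0.  -0.2 -1.9] 61.4024555683136
shift [1.555 4.39  0.009] turn -0.0011
```

Request:
{"fn": "jog_arm", "kwargs": {"steps": [[[0.09,0.25,0,0,-1],[0.19,0.55,0,0,-1],[0.31,0.88,0,0,-1],[0.31,0.88,0,0,-1]]]}}

```text
time: 34.85
eef_pos: [0.5761, -0.2061, 0.2003]
ee_rot: [[-0.999, 0.046, -0.006], [0.046, 0.999, 0.007], [0.006, 0.007, -1.0]]
force: [1.4, -0.3, 0.5]
gripper_width: 0.41
finger_force: 61.4
```

Request:
{"fn": "jog_arm", "kwargs": {"steps": [[[0.09,0.25,0,0,-1],[0.19,0.55,0,0,-1],[0.31,0.88,0,0,-1],[0.31,0.88,0,0,-1]]]}}

```text
time: 35.25
eef_pos: [0.545, -0.0997, 0.2009]
ee_rot: [[-0.999, 0.046, -0.004], [0.046, 0.999, 0.005], [0.004, 0.005, -1.0]]
force: [0.0, -0.1, -0.5]
gripper_width: 0.411
finger_force: 61.4
```

Request:
{"fn": "jog_arm", "kwargs": {"steps": [[[0.09,0.25,0,0,-1],[0.19,0.55,0,0,-1],[0.31,0.88,0,0,-1],[0.31,0.88,0,0,-1]]]}}

```text
time: 35.65
eef_pos: [0.514, 0.0071, 0.2011]
ee_rot: [[-0.999, 0.046, -0.003], [0.046, 0.999, 0.004], [0.003, 0.004, -1.0]]
force: [-0.7, -0.2, -1.1]
gripper_width: 0.408
finger_force: 61.4
```

Request:
{"fn": "jog_arm", "kwargs": {"steps": [[[0.09,0.25,0,0,-1],[0.19,0.55,0,0,-1],[0.31,0.88,0,0,-1],[0.31,0.88,0,0,-1]]]}}

```text
time: 36.05
eef_pos: [0.483, 0.1144, 0.2014]
ee_rot: [[-0.999, 0.046, -0.002], [0.046, 0.999, 0.004], [0.002, 0.004, -1.0]]
force: [0.5, 0.7, -0.6]
gripper_width: 0.411
finger_force: 61.4
```

Request:
{"fn": "jog_arm", "kwargs": {"steps": [[[0.09,0.25,0,0,-1],[0.19,0.55,0,0,-1],[0.31,0.87,0,0,-1],[0.31,0.87,0,0,-1],[0.31,0.87,0,0,-1],[0.31,0.87,0,0,-1]]]}}

```text
time: 36.65
eef_pos: [0.4539, 0.2121, 0.2011]
ee_rot: [[-0.998, 0.058, -0.001], [0.058, 0.998, -0.002], [0.001, -0.002, -1.0]]
force: [-0.7, -0.8, -0.4]
gripper_width: 0.412
finger_force: 61.4
```

```bash
python3 p.py .4513 .2145 .0385 87; python3 hang.py
```

```text
t 36.65 p [0.4539 0.2121 0.2011] yaw 86.66 j [-17.  34. -21. 112.  20.  37.  36.] w 0.412 F [-0.7 -0.8 -0.4] 61.381237506866455
shift [0.021 0.022 1.355] turn -0.0019
120 [-0.041 -0.052  0.001] [0.04  0.019 0.051] dz/dx [-0.053  0.017] dy/dx [-0.14 -0.01]
```

Request:
{"fn": "jog_arm", "kwargs": {"steps": [[[0.02,0,0.35,-0.002,-1],[0.02,0,0.68,-0.002,-1],[0.02,0,0.68,-0.002,-1],[0.02,0,0.68,-0.002,-1]]]}}

```text
time: 37.1
eef_pos: [0.4513, 0.2133, 0.1204]
ee_rot: [[-0.999, 0.051, -0.001], [0.051, 0.999, -0.001], [0.001, -0.001, -1.0]]
force: [0.1, 0.3, -0.6]
gripper_width: 0.415
finger_force: 61.3
```

Request:
{"fn": "jog_arm", "kwargs": {"steps": [[[0,0,0.3,0,-1],[0,0,0.5,0,-1],[0,0,0.6,0,-1],[0,0,0.68,0,-1],[0,0,0.68,0,-1],[0,0,0.68,0,-1]]]}}

```text
time: 37.7
eef_pos: [0.4521, 0.2147, 0.0398]
ee_rot: [[-0.999, 0.05, 0.002], [0.05, 0.999, 0.001], [-0.002, 0.001, -1.0]]
force: [0.3, 0.1, -0.2]
gripper_width: 0.409
finger_force: 61.3
```

Request:
{"fn": "jog_arm", "kwargs": {"steps": [[[0,0,0,0,1],[0,0,0,0,1],[0,0,0,0,1],[0,0,0,0,1],[0,0,-0.2,0,1],[0,0,-0.6,0,1],[0,0,-1,0,1],[0,0,-1,0,1]]]}}

```text
time: 38.5
eef_pos: [0.4541, 0.2164, 0.1639]
ee_rot: [[-0.999, 0.05, 0.009], [0.05, 0.999, 0.006], [-0.009, 0.006, -1.0]]
force: [0.9, -0.7, -0.0]
gripper_width: 1.001
finger_force: 0.0
```

Request:
{"fn": "jog_arm", "kwargs": {"steps": [[[0,-0.3,-0.4,0,1],[0,-0.6,-0.4,0,1],[0,-0.95,-0.4,0,1],[0,-0.95,-0.4,0,1]]]}}

```text
time: 38.9
eef_pos: [0.4441, 0.0929, 0.2062]
ee_rot: [[-0.998, 0.06, -0.003], [0.06, 0.998, -0.006], [0.003, -0.006, -1.0]]
force: [0.3, 0.5, -0.7]
gripper_width: 0.999
finger_force: 0.0
```

Request:
{"fn": "jog_arm", "kwargs": {"steps": [[[0,-0.3,0,0,1],[0,-0.6,0,0,1],[0,-0.95,0,0,1],[0,-0.95,0,0,1]]]}}

```text
time: 39.3
eef_pos: [0.438, -0.0199, 0.2058]
ee_rot: [[-0.998, 0.06, -0.004], [0.06, 0.998, -0.004], [0.004, -0.005, -1.0]]
force: [0.3, 0.6, 0.4]
gripper_width: 1.003
finger_force: 0.0
```

Request:
{"fn": "jog_arm", "kwargs": {"steps": [[[0,-0.3,0,0,1],[0,-0.6,0,0,1],[0,-0.95,0,0,1],[0,-0.95,0,0,1],[0,-0.95,0,0,1]]]}}

```text
time: 39.8
eef_pos: [0.4339, -0.1273, 0.2063]
ee_rot: [[-0.999, 0.052, -0.0], [0.052, 0.999, 0.001], [0.0, 0.001, -1.0]]
force: [0.5, 1.1, 0.6]
gripper_width: 1.003
finger_force: 0.0
```

```bash
python3 p.py .4655 .087 .2 87; python3 lev.py
python3 - <<'E'
from m import *
im,d=snap('top','t3.png');find('top');find('side')
cv2.imwrite('pics/t3c.png',cv2.resize(im[130:260,145:375],None,fx=3.4,fy=3.4,interpolation=cv2.INTER_CUBIC))
W=world('top',d);hsv=cv2.cvtColor(im,cv2.COLOR_BGR2HSV)
m=(W[...,2]>.047)&(W[...,2]<.09)&(W[...,0]>.38)&(W[...,0]<.53)&(W[...,1]>.14)&(W[...,1]<.38)
n,l,st,c=cv2.connectedComponentsWithStats(m.astype(np.uint8))
for i in range(1,n):
    if st[i,4]>20: print(c[i].round(),st[i,4],fit(W[l==i]))
E
```

```text
t 39.8 p [ 0.4339 -0.1273  0.2063] yaw 87.02 j [ 28.  31. -26. 120.  24.  35.  72.] w 1.003 F [0.5 1.1 0.6] 0.0
shift [-0.17   1.797  0.054] turn 0.0001
top ball 42 [0.4663 0.0888 0.1231]
top green 16 [0.5492 0.0634 0.1019] y 0.06 0.106
side ball 45 [0.4648 0.086  0.1219]
top [283. 137.] 97 fit mm [767.1 -91.8  64.3  25.2  89.7] z [0.032 0.039 0.05 ]
top [177. 173.] 282 fit mm [624.7 298.2 129.   40.   -2.8] z [0.051 0.062 0.07 ]
top [200. 174.] 293 fit mm [623.7 211.4 133.   39.9  -3.2] z [0.037 0.062 0.071]
top [187. 220.] 1610 fit mm [454.  256.3 214.  117.3  86.8] z [0.031 0.035 0.067]
side [225. 141.] 112 fit mm [591.7 308.2  74.1  49.   64.8] z [0.035 0.058 0.068]
side [198. 165.] 1015 fit mm [451.7 254.4 224.1 122.   86.3] z [0.031 0.036 0.066]
side [328. 193.] 113 fit mm [765.6 -96.7  66.9  27.7 -87.3] z [0.031 0.037 0.049]
[174. 218.] 193 [458.  302.3  80.3  36.8  -3.7]
[197. 219.] 203 [453.4 216.6  82.   36.2  -3.5]
```

View pics/t3c.png

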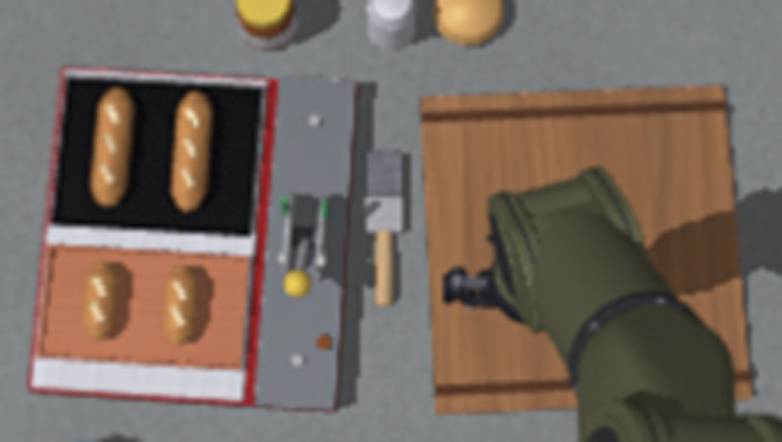

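The picture shows two long rolls straight in the black tray at crop (112,148) and (191,150), two short rolls straight in the copper tray at (105,302) and (186,305), and the board empty. The lever is at idle with its ball at (296,283). Next I refine the tab angle by fitting projections in both views.

Run:
```python
from h import *
from scipy.optimize import least_squares
def cents(n,im):
    hsv=cv2.cvtColor(im,cv2.COLOR_BGR2HSV).astype(float);H,S,V=[hsv[...,i] for i in range(3)]
    x=np.array([.53,.083,.1]);u0=proj(n,x);vv,uu=np.mgrid[0:384,0:512];near=np.hypot(uu-u0[0],vv-u0[1])<32
    out={}
    b=im[...,0].astype(float);g=im[...,1].astype(float);r=im[...,2].astype(float)
    wg=np.clip(g-np.maximum(r,b)-15,0,None)*near
    wy=((H>18)&(H<33)&(S>120)&(V>90)&near).astype(np.uint8)
    k,l,st,c=cv2.connectedComponentsWithStats(wy);i=1+np.argmax(st[1:,4]);out['ball']=c[i]
    k,l,st,c=cv2.connectedComponentsWithStats((wg>0).astype(np.uint8));o=np.argsort(-st[1:,4])[:2]+1
    t=[]
    for i in o:
        m=l==i;t.append(np.array([(uu*wg)[m].sum(),(vv*wg)[m].sum()])/wg[m].sum())
    out['tabs']=(sum(t)/2, st[o,4]);return out
now={n:cents(n,np.load(f'pics/{n}.npz')['im']) for n in('top','side')}
t0={'top':cents('top',cv2.imread('pics/t0.png')),'side':cents('side',cv2.imread('pics/s0.png'))}
print(now);print(t0)
w=np.array([.9986,-.052,0]);z=np.array([0,0,1.])
def pt(h,phi,r): return np.array([h[0],h[1],.048])+r*(np.sin(phi)*w+np.cos(phi)*z)
for rt in(53,55,57):
  def f(q):
    h=q[:2];res=[]
    for i,n in enumerate(('top','side')):
        off=q[5+2*i:7+2*i]
        res+=list(proj(n,pt(h,-.7,.095))+off-now[n]['ball'])+list(proj(n,pt(h,q[2],.095))+off-t0[n]['ball'])
        for e in(now,t0): res+=list(.7*(proj(n,pt(h,q[3],rt/1000))+off-e[n]['tabs'][0]))
        res+=list(off*.7)
    return res
  s=least_squares(f,[.527,.084,.5,.4,0,0,0,0,0]);print(rt,s.x.round(3),'setpoint',(s.x[3]+.7).round(3),'start',(s.x[2]+.7).round(3),'cost',s.cost.round(2))
```

```text
{'top': {'ball': array([231.92857143, 212.80952381]), 'tabs': (array([234.19219858, 190.27940729]), array([12, 10], dtype=int32))}, 'side': {'ball': array([222.65217391, 177.19565217]), 'tabs': (0.0, array([], dtype=int32))}}
{'top': {'ball': array([233.95238095, 182.16666667]), 'tabs': (array([234.17985612, 190.26618705]), array([13, 10], dtype=int32))}, 'side': {'ball': array([250.81481481, 163.40740741]), 'tabs': (array([245.10695876, 172.72527571]), array([15, 15], dtype=int32))}}Traceback (most recent call last):
  File "<stdin>", line 30, in <module>
    return func(*args, **kwargs)
    result = trf(vector_fun.fun, vector_fun.jac, x0, f0, J0, lb, ub, ftol, xtol,
                 gtol, max_nfev, x_scale, loss_function, tr_solver,
                 tr_options.copy(), verbose, callback=callback_wrapped)
    return trf_no_bounds(
        fun, jac, x0, f0, J0, ftol, xtol, gtol, max_nfev, x_scale,
        loss_function, tr_solver, tr_options, verbose, callback=callback)
    J = jac(x)
    self._update_jac()
    ~~~~~~~~~~~~~~~~^^
    self.J = self.jac_wrapped(xp_copy(self.x), f0=self.
[... 433 characters left out ...]
                           ^^^^^^^^^^^^^^^^^^^^^^
                             mf)
                             ^^^
    df = [f_eval - f0 for f_eval in f_evals]
                                    ^^^^^^^
    f = np.atleast_1d(self.fun(x, *self.args, **self.kwargs))
                      ~~~~~~~~^^^^^^^^^^^^^^^^^^^^^^^^^^^^^^
    return np.atleast_1d(self.fun(x))
                         ~~~~~~~~^^^
    return self.f(x, *self.args, **self.kwargs)
           ~~~~~~^^^^^^^^^^^^^^^^^^^^^^^^^^^^^^
  File "<stdin>", line 27, in f
  File "h.py", line 19, in proj
    c=imaging.get_calibration(name); f=192/np.tan(np.radians(c['vertical_fov'])/2)
ValueError: time passes only in moves, steps and waits
```

Run:
```python
from h import *
from scipy.optimize import least_squares
C={n:imaging.get_calibration(n) for n in('top','side')}
def pj(n,X):
    c=C[n]; f=192/np.tan(np.radians(c['vertical_fov'])/2)
    q=np.array(c['R'])@X+np.array(c['t']); a=q[:2]/q[2]
    return a*(1+c['k1']*(a@a))*f+[c['cx'],c['cy']]
idle={'top':[231.93,212.81],'side':[222.65,177.20]}
st={'top':[233.95,182.17],'side':[250.81,163.41]}
tab={'top':[234.18,190.27],'side':[245.11,172.73]}
w=np.array([.9986,-.052,0]);z=np.array([0,0,1.])
pt=lambda h,phi,r: np.array([h[0],h[1],.048])+r*(np.sin(phi)*w+np.cos(phi)*z)
for rt in(53,55,57,59):
  def f(q):
    h=q[:2];res=[]
    for i,n in enumerate(C):
        off=q[4+2*i:6+2*i]
        for ph,r,e in((-.7,.095,idle),(q[2],.095,st),(q[3],rt/1000,tab)): res+=list(pj(n,pt(h,ph,r))+off-e[n])
        res+=list(off*.7)
    return res
  s=least_squares(f,[.527,.084,.5,.4,0,0,0,0]);print(rt,s.x.round(3),'setpoint',(s.x[3]+.7).round(3),'start',(s.x[2]+.7).round(3),'cost',s.cost.round(2),s.fun.round(1))
```

```text
53 [ 0.528  0.086  0.485  0.44   0.015 -0.134 -0.113  0.07 ] setpoint 1.14 start 1.185 cost 0.08 [ 0.1  0.1 -0.  -0.1 -0.1  0.1  0.  -0.1  0.  -0.1 -0.1 -0.1  0.1  0.2
 -0.1  0. ]
55 [ 0.528  0.085  0.485  0.417 -0.035 -0.146 -0.096  0.143] setpoint 1.117 start 1.185 cost 0.06 [ 0.2  0.1 -0.  -0.1 -0.1  0.1 -0.  -0.1  0.1  0.  -0.1  0.   0.1 -0.1
 -0.1  0.1]
57 [ 0.528  0.085  0.484  0.396 -0.085 -0.158 -0.078  0.215] setpoint 1.096 start 1.184 cost 0.18 [ 0.2  0.1  0.  -0.  -0.2  0.  -0.1 -0.1  0.1  0.2 -0.   0.2 -0.  -0.4
 -0.1  0.2]
59 [ 0.527  0.085  0.483  0.376 -0.136 -0.171 -0.06   0.287] setpoint 1.076 start 1.183 cost 0.43 [ 0.2  0.1  0.  -0.  -0.2 -0.  -0.1 -0.1  0.1  0.3 -0.   0.3 -0.1 -0.7
 -0.   0.2]
```

Request:
{"fn": "jog_arm", "kwargs": {"steps": [[[-0.04,0.4,0,0,1],[-0.09,0.9,0,0,1],[-0.09,0.9,0,0,1]]]}}

```text
time: 40.25
eef_pos: [0.4516, -0.0114, 0.2073]
ee_rot: [[-0.999, 0.038, 0.003], [0.038, 0.999, 0.005], [-0.003, 0.005, -1.0]]
force: [0.1, 0.1, 0.9]
gripper_width: 1.0
finger_force: 0.0
```

Request:
{"fn": "jog_arm", "kwargs": {"steps": [[[-0.04,0.4,0,0,1],[-0.09,0.9,0,0,1],[-0.09,0.9,0,0,1],[-0.09,0.9,0,0,1],[-0.09,0.9,0,0,1]]]}}

```text
time: 40.75
eef_pos: [0.4657, 0.0868, 0.2065]
ee_rot: [[-0.999, 0.049, -0.001], [0.049, 0.999, -0.001], [0.001, -0.001, -1.0]]
force: [-0.5, -0.3, -0.3]
gripper_width: 1.003
finger_force: 0.0
```

```bash
python3 p.py .467 .088 .105 87
```

```text
t 40.75 p [0.4657 0.0868 0.2065] yaw 87.18 j [ -1.  32. -24. 116.  22.  36.  48.] w 1.003 F [-0.5 -0.3 -0.3] 0.0
shift [-0.011  0.012  0.845] turn 0.001
```

Request:
{"fn": "jog_arm", "kwargs": {"steps": [[[-0.01,0.01,0.4,0,1],[-0.01,0.01,0.7,0,1],[-0.01,0.01,0.845,0,1],[-0.01,0.01,0.845,0,1],[-0.01,0.01,0.845,0,-1],[-0.01,0.01,0.845,0,-1],[-0.01,0.01,0.845,0,-1],[-0.01,0.01,0.845,0,-1],[-0.01,0.01,0.845,0,-1],[-0.01,0.01,0.845,0,-1]]], "force": 25}}

```text
time: 41.75
eef_pos: [0.4677, 0.0873, 0.106]
ee_rot: [[-0.999, 0.051, 0.0], [0.051, 0.999, -0.002], [-0.0, -0.002, -1.0]]
force: [-0.4, -3.1, 7.4]
gripper_width: 0.31
finger_force: 24.2
```

```bash
python3 p.py .5664 .083 .119 87
```

```text
t 41.75 p [0.4677 0.0873 0.106 ] yaw 87.08 j [ -7.  42. -15. 121.  30.  21.  40.] w 0.31 F [-0.4 -3.1  7.4] 24.245311617851257
shift [-0.824  0.006 -0.108] turn 0.0004
```

Request:
{"fn": "jog_arm", "kwargs": {"steps": [[[-0.06,0,-0.045,0,-1],[-0.13,0,-0.09,0,-1],[-0.22,0,-0.13,0,-1],[-0.31,0,-0.16,0,-1],[-0.41,0,-0.18,0,-1],[-0.51,0,-0.186,0,-1],[-0.6,0,-0.18,0,-1],[-0.67,0,-0.17,0,-1],[-0.78,0,-0.138,0,-1],[-0.83,0,-0.118,0,-1],[-0.83,0,-0.118,0,-1],[-0.83,0,-0.118,0,-1]]]}}

```text
time: 42.95
eef_pos: [0.5685, 0.0819, 0.1197]
ee_rot: [[-0.999, 0.052, 0.002], [0.052, 0.999, -0.002], [-0.002, -0.002, -1.0]]
force: [1.6, -4.3, 4.1]
gripper_width: 0.287
finger_force: 24.1
```

Request:
{"fn": "jog_arm", "kwargs": {"steps": [[[0,0,0,0,-1],[0,0,0,0,-0.1],[0,0,0,0,0.2],[0,0,0,0,1],[0,0,0,0,1],[0,0,0,0,1],[0,0,-0.3,0,1],[0,0,-0.6,0,1],[0,0,-0.95,0,1],[0,0,-0.95,0,1]]]}}

```text
time: 43.95
eef_pos: [0.5706, 0.0853, 0.2389]
ee_rot: [[-0.999, 0.05, 0.011], [0.05, 0.999, 0.003], [-0.011, 0.004, -1.0]]
force: [2.1, 0.3, 0.6]
gripper_width: 0.999
finger_force: 0.0
```

Request:
{"fn": "jog_arm", "kwargs": {"steps": [[[0.3,-0.3,0,0,1],[0.5,-0.6,0,0,1],[0.9,-0.95,0,0,1],[0.9,-0.95,0,0,1]]]}}

```text
time: 44.35
eef_pos: [0.448, -0.0292, 0.2325]
ee_rot: [[-0.999, 0.054, -0.007], [0.054, 0.999, -0.004], [0.007, -0.004, -1.0]]
force: [0.6, -0.2, 0.0]
gripper_width: 0.998
finger_force: 0.0
```

Request:
{"fn": "jog_arm", "kwargs": {"steps": [[[0,-0.3,-0.3,0,1],[0,-0.6,-0.5,0,1],[0,-0.95,-0.5,0,1],[0,-0.95,-0.5,0,1],[0,-0.95,-0.5,0,1]]]}}

```text
time: 44.85
eef_pos: [0.4477, -0.1394, 0.2931]
ee_rot: [[-0.999, 0.052, -0.0], [0.052, 0.999, 0.0], [0.0, 0.0, -1.0]]
force: [-0.1, 0.7, 0.7]
gripper_width: 0.999
finger_force: 0.0
```

```bash
cat > lv2.py <<'E'
from h import *
from scipy.optimize import least_squares
C={n:imaging.get_calibration(n) for n in('top','side')}
def pj(n,X):
    c=C[n]; f=192/np.tan(np.radians(c['vertical_fov'])/2)
    q=np.array(c['R'])@X+np.array(c['t']); a=q[:2]/q[2]
    return a*(1+c['k1']*(a@a))*f+[c['cx'],c['cy']]
off={'top':[-.035,-.146],'side':[-.096,.143]}
w=np.array([.9986,-.052,0]);z=np.array([0,0,1.])
pt=lambda phi: np.array([.528,.085,.048])+.095*(np.sin(phi)*w+np.cos(phi)*z)
e={}
for n in C:
    im,_=snap(n,f'{n}_lv.png');hsv=cv2.cvtColor(im,cv2.COLOR_BGR2HSV);H,S,V=[hsv[...,i] for i in range(3)]
    u=pj(n,pt(.4));vv,uu=np.mgrid[0:384,0:512]
    m=((H>18)&(H<33)&(S>120)&(V>90)&(np.hypot(uu-u[0],vv-u[1])<32)).astype(np.uint8)
    k,l,st,c=cv2.connectedComponentsWithStats(m)
    if k>1: i=1+np.argmax(st[1:,4]);e[n]=c[i];print(n,c[i].round(2),st[i,4])
s=least_squares(lambda q:np.concatenate([pj(n,pt(q[0]))+off[n]-e[n] for n in e]),[.4]);print('heat',s.x+.7,s.fun.round(2))
a=cv2.imread('pics/side_lv.png');cv2.imwrite('pics/lvc.png',cv2.resize(a[135:215,205:295],None,fx=7,fy=7,interpolation=cv2.INTER_CUBIC))
E
python3 lv2.py; python3 p.py .5664 .083 .119 87
```

```text
top [233.56 186.13] 45
heat [1.00199059] [0.06 0.01]
t 44.95 p [ 0.4479 -0.1373  0.2931] yaw 87.25 j [ 32.  25. -31. 110.  17.  49.  80.] w 1.0 F [0.7 0.3 0.3] 0.0
shift [-0.899  1.88   1.452] turn 0.0014
```

View pics/lvc.png

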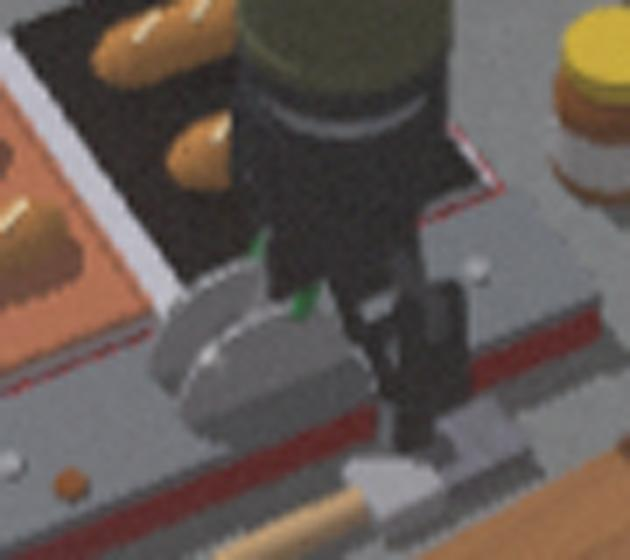

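The gripper at crop (350,300) still hides the ball in the side view, and the top view alone puts the lever at about 1.00 rad. I'll move clear and measure again.

Request:
{"fn": "jog_arm", "kwargs": {"steps": [[[0,-0.4,0,0,1],[0.2,-0.95,0,0,1],[0.2,-0.95,0,0,1],[0.2,-0.95,0,0,1]]]}}

```text
time: 45.35
eef_pos: [0.4169, -0.2535, 0.2927]
ee_rot: [[-0.999, 0.054, -0.002], [0.054, 0.999, -0.0], [0.002, -0.001, -1.0]]
force: [0.8, 0.1, -0.5]
gripper_width: 1.001
finger_force: 0.0
```

```bash
python3 lv2.py; python3 p.py .5575 .084 .2 87
```

```text
top [233.56 186.13] 45
side [246.64 163.77] 56
heat [1.00250293] [ 0.06 -0.01 -0.01  0.03]
t 45.45 p [ 0.4189 -0.2497  0.2932] yaw 87.26 j [ 46.  26. -30. 107.  17.  51.  94.] w 1.003 F [-0.5  0.3  1.1] 0.0
shift [-1.021  2.831  0.781] turn 0.0015
```

View pics/lvc.png

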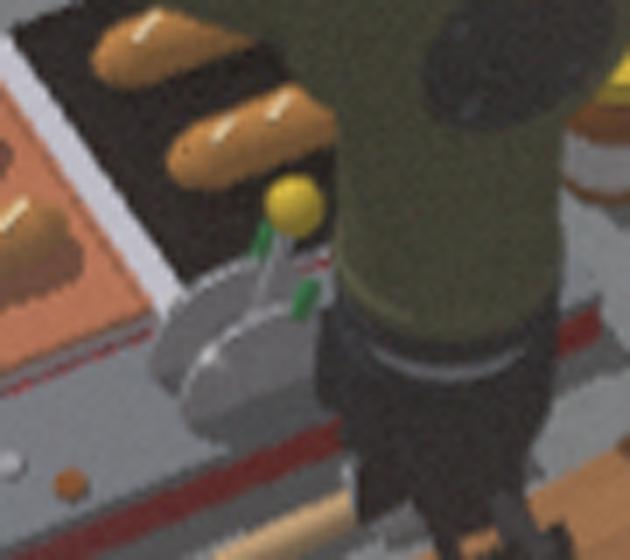

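The crop shows the ball at (295,205) still a little short of the green tabs at (262,240) and (306,298). The lever fit gives 1.00 against 1.117 for the tabs, so I'll re-grip firmly and advance it by about 0.115 rad.

Request:
{"fn": "jog_arm", "kwargs": {"steps": [[[-0.17,0.4,0,0,1],[-0.34,0.94,0.2,0,1],[-0.34,0.94,0.26,0,1],[-0.34,0.94,0.26,0,1]]]}}

```text
time: 45.85
eef_pos: [0.4656, -0.1332, 0.2613]
ee_rot: [[-0.999, 0.037, -0.001], [0.037, 0.999, 0.004], [0.001, 0.004, -1.0]]
force: [-0.6, -0.6, 0.1]
gripper_width: 0.998
finger_force: 0.0
```

Request:
{"fn": "jog_arm", "kwargs": {"steps": [[[-0.17,0.4,0,0,1],[-0.34,0.94,0.2,0,1],[-0.34,0.94,0.26,0,1],[-0.34,0.94,0.26,0,1]]]}}

```text
time: 46.25
eef_pos: [0.5112, -0.0242, 0.2301]
ee_rot: [[-0.999, 0.04, -0.001], [0.04, 0.999, 0.003], [0.001, 0.003, -1.0]]
force: [-1.0, 0.0, 0.6]
gripper_width: 0.996
finger_force: 0.0
```

Request:
{"fn": "jog_arm", "kwargs": {"steps": [[[-0.17,0.4,0,0,1],[-0.33,0.94,0.2,0,1],[-0.33,0.94,0.26,0,1],[-0.33,0.94,0.26,0,1],[-0.33,0.94,0.26,0,1],[-0.33,0.94,0.26,0,1]]]}}

```text
time: 46.85
eef_pos: [0.5561, 0.0785, 0.2004]
ee_rot: [[-0.999, 0.052, 0.0], [0.052, 0.999, -0.002], [-0.0, -0.001, -1.0]]
force: [-0.6, -0.2, -0.1]
gripper_width: 0.996
finger_force: 0.0
```

```bash
python3 p.py .5561 .0835 .123 87
```

```text
t 46.85 p [0.5561 0.0785 0.2004] yaw 87.01 j [  2.  38. -25. 102.  22.  44.  53.] w 0.996 F [-0.6 -0.2 -0.1] 0.0
shift [0.002 0.043 0.645] turn 0.0001
```

Request:
{"fn": "jog_arm", "kwargs": {"steps": [[[0,0.04,0.3,0,1],[0,0.04,0.6,0,1],[0,0.04,0.66,0,1],[0,0.04,0.66,0,1],[0,0.04,0.66,0,-1],[0,0.04,0.66,0,-1],[0,0.04,0.66,0,-1],[0,0.04,0.66,0,-1],[0,0.04,0.66,0,-1],[0,0.04,0.66,0,-1]]], "force": 60}}

```text
time: 47.85
eef_pos: [0.5579, 0.0823, 0.122]
ee_rot: [[-0.999, 0.052, 0.003], [0.052, 0.999, -0.004], [-0.003, -0.004, -1.0]]
force: [1.5, -4.8, 7.0]
gripper_width: 0.293
finger_force: 58.4
```

Request:
{"fn": "jog_arm", "kwargs": {"steps": [[[-0.03,0,0.01,0,-1],[-0.06,0,0.02,0,-1],[-0.09,0,0.03,0,-1],[-0.09,0,0.03,0,-1],[-0.09,0,0.03,0,-1],[-0.09,0,0.03,0,-1]]]}}

```text
time: 48.45
eef_pos: [0.5679, 0.0818, 0.118]
ee_rot: [[-0.999, 0.052, 0.001], [0.052, 0.999, -0.004], [-0.001, -0.004, -1.0]]
force: [0.0, -6.1, 5.2]
gripper_width: 0.294
finger_force: 58.5
```

Request:
{"fn": "jog_arm", "kwargs": {"steps": [[[0,0,0,0,1],[0,0,0,0,1],[0,0,0,0,1],[0,0,0,0,1],[0,0,-0.3,0,1],[0,0,-0.6,0,1],[0,0,-0.95,0,1],[0,0,-0.95,0,1]]]}}

```text
time: 49.25
eef_pos: [0.5706, 0.0867, 0.2365]
ee_rot: [[-0.999, 0.05, 0.011], [0.05, 0.999, 0.004], [-0.011, 0.004, -1.0]]
force: [0.7, -0.6, -0.8]
gripper_width: 1.003
finger_force: 0.0
```

Request:
{"fn": "jog_arm", "kwargs": {"steps": [[[0.3,-0.3,0,0,1],[0.5,-0.6,0,0,1],[0.9,-0.95,0,0,1],[0.9,-0.95,0,0,1]]]}}

```text
time: 49.65
eef_pos: [0.448, -0.0278, 0.23]
ee_rot: [[-0.999, 0.054, -0.007], [0.054, 0.999, -0.004], [0.007, -0.004, -1.0]]
force: [0.7, 0.3, -0.3]
gripper_width: 1.001
finger_force: 0.0
```

Request:
{"fn": "jog_arm", "kwargs": {"steps": [[[0,-0.3,-0.3,0,1],[0,-0.6,-0.5,0,1],[0,-0.95,-0.5,0,1],[0,-0.95,-0.5,0,1]]]}}

```text
time: 50.05
eef_pos: [0.4474, -0.144, 0.2909]
ee_rot: [[-0.998, 0.06, 0.0], [0.06, 0.998, -0.004], [-0.0, -0.003, -1.0]]
force: [-0.7, 0.3, 0.3]
gripper_width: 0.997
finger_force: 0.0
```

Request:
{"fn": "jog_arm", "kwargs": {"steps": [[[0.2,-0.4,0,0,1],[0.3,-0.95,0,0,1],[0.3,-0.95,0,0,1],[0.3,-0.95,0,0,1]]]}}

```text
time: 50.45
eef_pos: [0.4049, -0.2527, 0.2901]
ee_rot: [[-0.998, 0.056, -0.002], [0.056, 0.998, -0.001], [0.001, -0.001, -1.0]]
force: [1.0, 0.2, -0.2]
gripper_width: 1.0
finger_force: 0.0
```

```bash
python3 lv2.py; python3 p.py .5575 .084 .2 87
```

```text
top [234.   183.24] 41
side [247.07 163.33] 15
heat [1.07272131] [-0.23  1.23  1.24  0.24]
t 50.55 p [ 0.4066 -0.2486  0.2906] yaw 87.16 j [ 46.  26. -31. 109.  17.  49.  95.] w 1.002 F [-0.2  1.4 -0.5] 0.0
shift [-1.118  2.829  0.759] turn 0.0009
```

View pics/lvc.png

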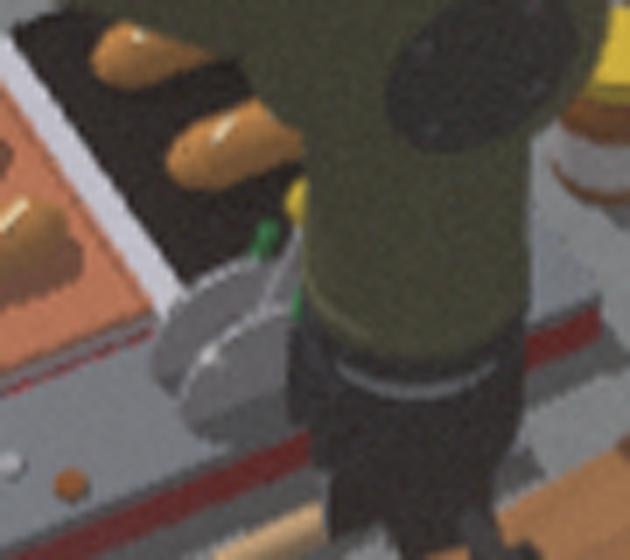

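The arm hides most of the ball at crop (297,200) in the side view. The top view row 183.24 alone gives about 1.136 rad. I'll move clear for a two-view check.

Request:
{"fn": "jog_arm", "kwargs": {"steps": [[[-0.4,-0.4,0,0,1],[-0.9,-0.95,0,0,1],[-0.9,-0.95,0,0,1],[-0.9,-0.95,0,0,1],[-0.9,-0.95,0,0,1]]]}}

```text
time: 51.05
eef_pos: [0.5101, -0.3672, 0.29]
ee_rot: [[-0.999, 0.048, 0.0], [0.048, 0.999, 0.002], [-0.0, 0.002, -1.0]]
force: [-0.4, 0.7, 0.6]
gripper_width: 1.006
finger_force: 0.0
```

```bash
python3 lv2.py; python3 -c "
from m import *
find('top')"
```

```text
top [234.   183.24] 41
side [249.59 163.48] 54
heat [1.12770118] [-0.1  -0.01 -0.    0.  ]
top [282. 137.] 107 fit mm [766.7 -91.9  64.6  25.2 -89.3] z [0.031 0.038 0.052]
top [177. 173.] 279 fit mm [624.2 298.6 125.5  40.3  -3.1] z [0.052 0.062 0.071]
top [201. 174.] 290 fit mm [622.6 211.8 131.   39.   -2. ] z [0.047 0.062 0.07 ]
top [187. 220.] 1595 fit mm [454.3 256.8 214.4 118.1  86.4] z [0.031 0.035 0.067]
```

View pics/side_lv.png

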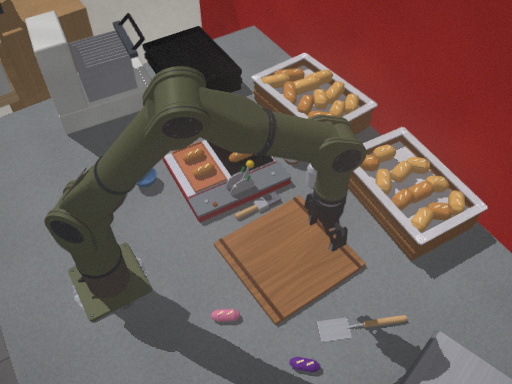

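The side view shows the board empty at (290,255) and the short rolls in the copper tray at (195,155) and (204,170). The long rolls lie as placed, confirmed in the top view. The lever reads 1.128 against 1.117 for the tabs, the arm is clear, and the bystanders in view stand where they were. I'm handing in the job.

```bash
python3 -c "
from rig import arm
print(arm.close_job())"
```

```text
the job is handed in; nothing more can be done
None
```

I handed the job in with the two long rolls flat and straight in the black tray, the two short rolls likewise in the copper tray, and the heat lever about 0.01 rad from the green tabs by my camera measurement; the hand-in returned no verdict.

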